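# Fetch the warmed seed jar from behind the pots

### The job

The red-lidded seed jar has had its warm spell in the propagator and belongs in the free hole of the wooden jar rack, but two pots block the propagator's slide-out tray. Stand both pots in the grey side tray, then raise the sash until it clears the jar (it stays up by itself), draw the tray out by its knob and move the jar to the rack. Afterwards push the tray fully home, lower the sash fully and stand each pot back flat in the saucer of its own colour; keep pots and jars upright throughout and leave the green-lidded jar where it is.

Things in the scene. Friction and masses are not known exactly. Their poses are not given: they have to be found in the camera images.
- pot_terracotta: Terracotta-coloured plant pot full of soil: 68 mm across the rim, 50 mm at the foot, 58 mm tall, about 70 g. Starts upright in the terracotta saucer. Origin: centre of its underside, z up.
- pot_black: Black plant pot full of soil, same size as the terracotta one (68 mm rim, 50 mm foot, 58 mm tall, about 70 g). Starts upright in the black saucer. Origin: centre of its underside, z up.
- jar_red: Round glass seed jar with a red lid, 52 mm in diameter, 69 mm tall, about 90 g. It starts upright on the floor of the propagator's slide-out tray (floor 26 mm above the bench), about 75 mm behind the sash, seen through the clear roof; the jar's top is there 95 mm above the bench. Origin: centre of its underside, z up.
- jar_green: Round glass seed jar with a green lid, 52 mm in diameter, 69 mm tall; stands in the other hole of the jar rack, 84 mm from the free hole, and stays there. Origin: centre of its underside.
- saucer_terracotta: Terracotta saucer fixed on the bench in front of the propagator, 85 mm across the rim, 12 mm high, 4 mm floor, inside about 68 to 77 mm wide. Which of the two saucers is on the left varies. Origin: centre of its underside. The slide-out tray passes over the empty saucers but not over a pot.
- saucer_black: Black saucer fixed beside the terracotta one (centres 124 mm apart), same size: 85 mm rim, 12 mm high, 4 mm floor. Origin: centre of its underside.
- side_tray: Shallow grey plastic tray fixed on the bench to one side, 210 mm (its x) by 130 mm (its y) outside, walls 4 mm thick and 16 mm high, floor about 4 mm thick; room for both pots one behind the other along its x. Origin: centre of its underside, z up.
- rack_free_hole (a point): Centre of the floor of the free hole in the wooden jar rack (fixed block 172 x 86 x 30 mm, two round holes 65 mm wide, 18 mm deep, floor 12 mm above the bench, chamfered mouth). Its x axis runs along the rack, away from the green-lidded jar in the other hole, whose centre is at x = -84 mm in this frame. The rack may lie at any yaw.
- sash_rail (a point): Middle of the clear front sash's wooden top rail: 16 mm thick (its x, into the propagator), 204 mm long (y), from 22 mm below to 20 mm above this point; pinch its thickness from above. Slides up 120 mm at most: lifting takes 10 N, friction holds it, lowering 4 N. Fully down it is 172 mm above the bench, 27 mm above the roof (start: 0 to 15 mm open); raise it at least 70 mm. Guides 243 mm tall.
- tray_knob (a point): Pull knob of the slide-out tray: upright wooden peg 20 mm in diameter, from 17 mm below to 16 mm above this point. Same axes as sash_rail. Fully home it is 68 mm in front of the sash rail (x = -68 mm in its frame); the tray slides straight out along -x, at most 170 mm, against 2 N, once pots and sash are out of the way. Tray 170 mm wide, underside 18 mm above the bench.
Things that resemble listed ones, but are neither listed nor needed, are in the scene too. Leave any purple or yellow look-alike of the pot_terracotta alone.

How it is judged:
By the outcome, as a careful person would: the job done as asked, in the order asked, and still so for the second after the job is handed in, with the robot touching nothing.
It also fails if it takes over 141 s, if anything falls off the work surface, if the arm or the gripper's body presses on something with over 40 N, if the wrist force passes 120 N, or if a joint passes its speed limit or range.

### The arm

A 7-joint arm with a two-finger parallel gripper is mounted at the origin on the work surface; the furniture and walls round the work are solid. World frame = base frame: x ahead of the robot, y to its left, z up, the work surface at z = 0. Lengths are in m, angles in rad, forces in N, time in s.
With the tool pointing down it reaches from about 0.425 to 1.025 m from the base axis. Payload 9.4 kg.
Tool frame: the origin (TCP) lies at the very end of the fingers, on their centre line; the grasp point (between the pads) lies 19 mm behind it (arm.tcp_to_grasp is the distance from the TCP to the grasp point, in m); z points along the fingers, x is the direction in which the jaws open and shut, and the axes are right-handed (so a half turn about z gives the same grasp; the last joint's range is limited). The gripper opens to 93 mm and grips with 3 to 60 N. Pads are 15 mm wide; open, the fingers measure 128 mm over their backs; the gripper's body (75 mm by 188 mm) begins 65 mm behind the grasp point.
Start: joints at [-1.244, 0.599, -0.003, 1.599, 0.002, 0.943, -0.08], TCP at [0.285, 0.667, 0.219] pointing down, gripper open.
Joint ranges: [-2.57, 2.57], [-0.35, 1.97], [-1.29, 1.29], [0.11, 2.56], [-1.05, 4.19], [0.11, 1.86], [-2.63, 2.63]. Speed limits (rad/s): [2.22, 2.22, 3.01, 3.01, 3.14, 3.14, 3.14].

### API

Orientations are given as a unit quaternion [w, x, y, z].
In Python, from cell import sensors, eyes, arm gives the robot as it stands.
- The arm moves only by the tool apply_moves, never from a script. Its argument "moves" is a list of rows, each an object of numbers: "dx", "dy", "dz": the shift along the world's x, y, z scaled (see below); "ax", "ay", "az": the turn, a rotation vector about the world's x, y, z scaled (see below); "gripper": the closure in counts, from 0 (fully open) to 255 (shut). A call has 1 to 12 rows; each row is the pose to reach, as a shift and turn from the pose measured when the call began; what a row does not reach only later rows make up. The controller multiplies each number of a shift by 20 cm and each number of a turn by 60 degrees. A row lasts 1/10 s, in which the tool goes at most 50 mm and 8.59 degrees, less where a joint would pass 70% of its speed; a pose out of reach is approached as far as the arm can. A call with a number of a shift or a turn outside -1 to 1 is refused whole. A call with a gripper value outside its range is refused whole. The fingers move at their own pace and stop on an object; "force" is the grip in N (left out, the last holds). Time passes only in rows, so rows that repeat a pose let the fingers close. It gives the time, the measured TCP pose, the force and the opening at its end, in the units of the state.
- sensors.observe(): the state, without advancing time (a new reading comes with each control period).
- eyes.camera(name): name is "side" or "top"; returns the picture (384x512x3 uint8, red, green, blue); there is no depth.
- eyes.camera_info(name): a dict with "fx", "fy", "cx", "cy" (pixels), "rvec" (rotation vector, rad) and "tvec" (3), from world to camera coordinates, as OpenCV has them. Camera axes: x right, y down, z forward; pixel columns grow to the right and rows downward; lengths in m; the calibration is good to about 2 mm. A picture is of the moment at which its call begins. camera_info takes no time and is no camera call.
- arm.close_job(): hands the job in, once; it reports no verdict.
The state is a dict: "t": time; "joints": joint angles; "qd": joint speeds; "joint_efforts": joint torques, N m; "eef_pos": TCP position; "ee_rot": TCP orientation; "force": force on the tool from outside, world axes, zero at the start; "torque": the same for the moment, N m; "opening": finger opening in m.
Only numpy, scipy, OpenCV 4.12 (cv2) and the standard library are available. Lean on these libraries where they do the work, as an engineer would, in place of code of your own. Each camera call takes 0.05 s, during which the arm holds its last target.

## Working session

There is one attempt and no reset: what is moved stays moved. The work goes in short steps, Python scripts to look and compute and a tool call to move; the robot and the scene stay as the last step left them, time stands still between calls to the robot, and variables do not carry over. Pictures are saved under pics/ and viewed, and the job is handed in when it is done.

Besides the shell and the picture viewer there is one more tool, called after "Call:" as name([rows], argument=value, ...), one row to a line, values as JSON. apply_moves: Moves the arm, as the interface text tells. Shifts and turns lie within -1 to 1; 1 stands for 20 cm of shift or 60 degrees of turn. Its arguments: {"type":"object","properties":{"moves":{"type":"array","items":{"type":"object","properties":{"dx":{"type":"number","minimum":-1,"maximum":1},"dy":{"type":"number","minimum":-1,"maximum":1},"dz":{"type":"number","minimum":-1,"maximum":1},"ax":{"type":"number","minimum":-1,"maximum":1},"ay":{"type":"number","minimum":-1,"maximum":1},"az":{"type":"number","minimum":-1,"maximum":1},"gripper":{"type":"number"}}}},"force":{"type":"number"}},"required":["moves"]}

```bash
ls; mkdir -p pics; python3 - <<'E'
from cell import sensors, eyes, arm
import cv2
s=sensors.observe();print({k:(v if not hasattr(v,'round') else v) for k,v in s.items()})
for n in ("side","top"):
    im=eyes.camera(n);cv2.imwrite(f"pics/{n}0.png",cv2.resize(im[:,:,::-1],(800,600),interpolation=cv2.INTER_CUBIC));cv2.imwrite(f"pics/{n}0_raw.png",im[:,:,::-1]);print(eyes.camera_info(n))
E
```

```text
pics
{'t': 0.0, 'joints': array([-1.24369472,  0.60012991, -0.00254335,  1.60014226,  0.00177657,
        0.94288704, -0.07982329]), 'qd': array([-0.0011394 ,  0.00030358, -0.00047964,  0.00093146, -0.00058314,
       -0.00010027,  0.00010652]), 'joint_efforts': array([ 1.99744286e-04, -7.65053487e+01,  1.49787214e+00, -2.52338076e+01,
       -5.23612776e-02,  1.67677423e-02,  1.69268360e-04]), 'eef_pos': array([0.28468141, 0.66623049, 0.21775208]), 'ee_rot': array([ 4.81488810e-04,  8.34534712e-01,  5.50954810e-01, -6.16375626e-04]), 'force': array([ 0.5194218 ,  0.33053333, -0.3065215 ]), 'torque': array([0.00120175, 0.01838655, 0.03087113]), 'opening': 0.09329097510364683}
{'fx': 429.30636481341173, 'fy': 429.30636481341173, 'cx': 260.17213228238813, 'cy': 195.3687521300551, 'rvec': array([ 2.14513892, -0.49295025,  0.27268145]), 'tvec': array([-0.52339264,  0.25237691,  0.98470613])}
{'fx': 425.9101186735633, 'fy': 425.9101186735633, 'cx': 261.8498470710216, 'cy': 190.2160572673869, 'rvec': array([ 2.14297006, -2.14407989,  0.13324441]), 'tvec': array([6.35694064e-04, 5.68608718e-01, 1.24028037e+00])}
```

View pics/side0.png

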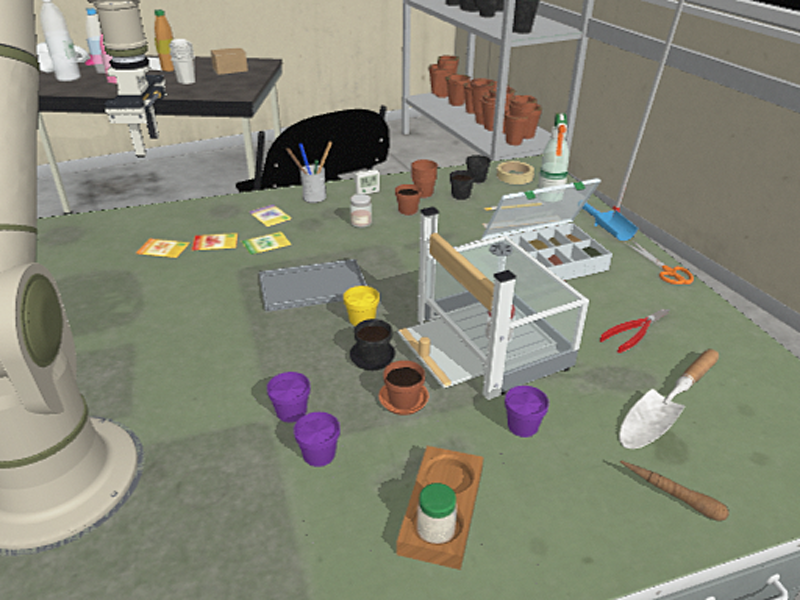

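View pics/top0.png

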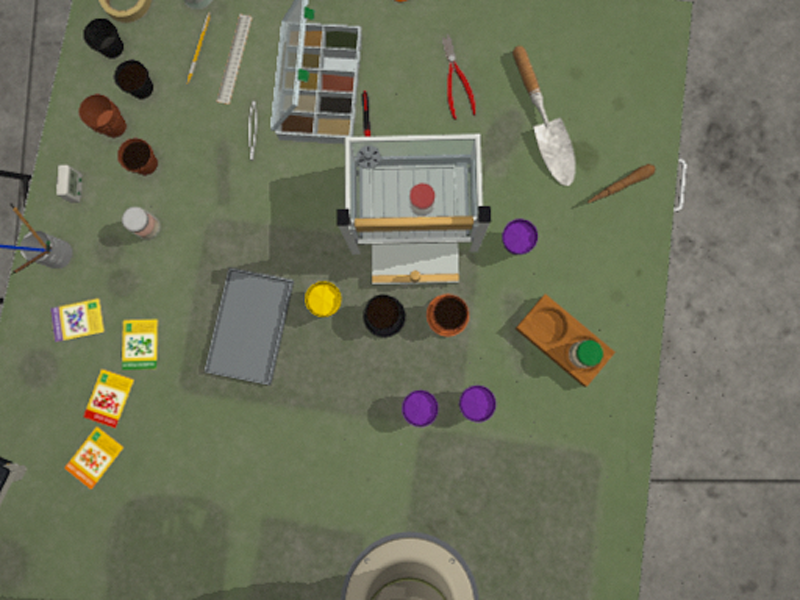

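```bash
cat > h.py <<'E'
import numpy as np, cv2, glob
from cell import sensors, eyes, arm
INF={n:eyes.camera_info(n) for n in("side","top")}
def KRT(n):
    i=INF[n];K=np.array([[i['fx'],0,i['cx']],[0,i['fy'],i['cy']],[0,0,1.]])
    return K,cv2.Rodrigues(i['rvec'])[0],np.asarray(i['tvec'])
def ray(n,uv):
    K,R,t=KRT(n);d=R.T@np.linalg.inv(K)@np.array([uv[0],uv[1],1.]);return -R.T@t,d/np.linalg.norm(d)
def plane(n,uv,z):
    o,d=ray(n,uv);return o+d*(z-o[2])/d[2]
def tri(us,ut):
    o1,d1=ray("side",us);o2,d2=ray("top",ut)
    A=np.stack([d1,-d2],1);s=np.linalg.lstsq(A,o2-o1,rcond=None)[0]
    p,q=o1+s[0]*d1,o2+s[1]*d2;return (p+q)/2,np.linalg.norm(p-q)
def proj(n,p):
    i=INF[n];K,R,t=KRT(n);return cv2.projectPoints(np.asarray(p,float).reshape(-1,3),i['rvec'],t,K,None)[0].reshape(-1,2)
def shot(n,tag):
    im=eyes.camera(n)[:,:,::-1].copy();cv2.imwrite(f"pics/{n}_{tag}_raw.png",im);return im
def crop(im,x0,y0,x1,y1,f,out):
    cv2.imwrite(out,cv2.resize(im[y0:y1,x0:x1],None,fx=f,fy=f,interpolation=cv2.INTER_CUBIC))
E
python3 - <<'E'
from h import *
t=cv2.imread("pics/top0_raw.png");s=cv2.imread("pics/side0_raw.png")
crop(t,190,80,330,230,5,"pics/c1.png")   
crop(s,220,120,390,270,4.6,"pics/c2.png")
a=t[125:255,120:200];b=t[180:260,320:400]
crop(t,120,150,400,260,2.85,"pics/c3.png")
E
```

```text
(no output)
```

View pics/c1.png

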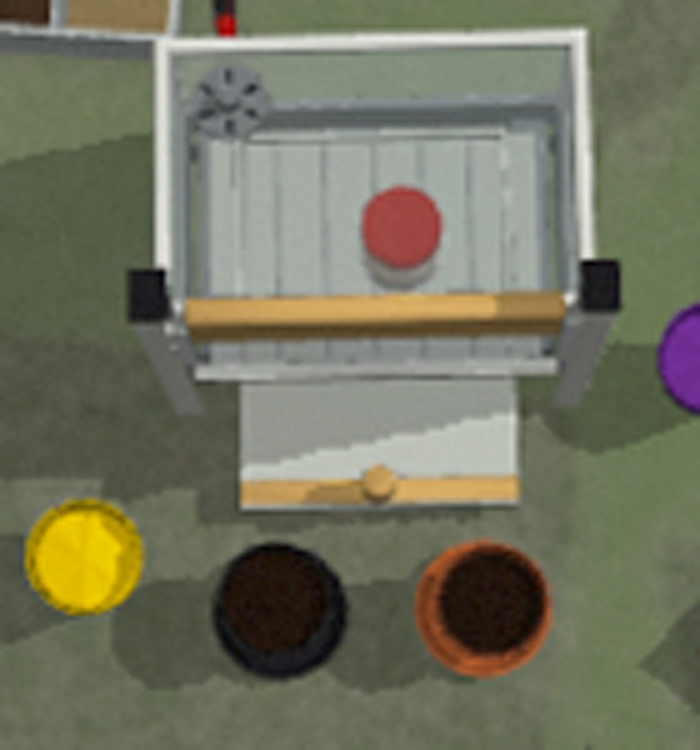

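View pics/c2.png

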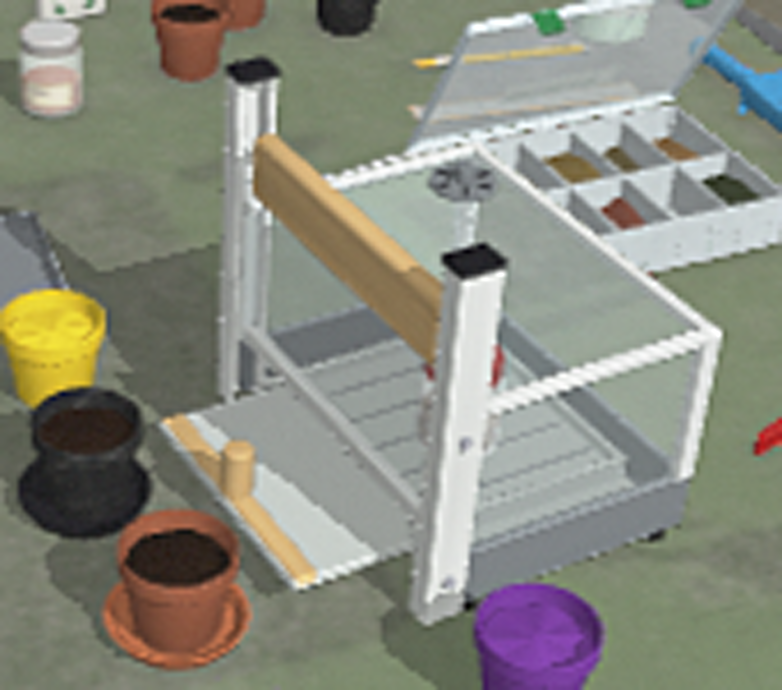

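View pics/c3.png

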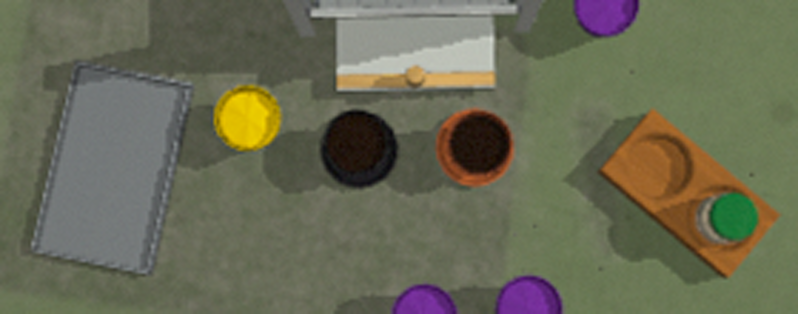

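```bash
python3 - <<'E'
from h import *
np.set_printoptions(precision=4,suppress=True)
t=cv2.imread("pics/top0_raw.png");s=cv2.imread("pics/side0_raw.png")
c=lambda x,y:(190+(x+.5)/5-.5,80+(y+.5)/5-.5)
d=lambda x,y:(220+(x+.5)/4.6-.5,120+(y+.5)/4.6-.5)
e=lambda x,y:(120+(x+.5)/2.85-.5,150+(y+.5)/2.85-.5)
print("cam",[ray(n,(256,192))[0] for n in("side","top")])
for nm,a in(("terr",(482,608)),("black",(281,610))):
    print(nm,"saucer@12",plane("top",c(*a),.012))
for nm,a in(("terr soil",(490,602)),("black soil",(276,598))):
    print(nm,"@58",plane("top",c(*a),.058))
print("terr side soil",tri(d(178,556),c(490,602)),"black",tri(d(90,430),c(276,598)))
print("knob top",tri(d(237,450),c(379,481)))
# rail top corners: left front top, left back top
print("railL front-top",tri(d(257,142),c(188,322)), "backtop L", plane("top",c(188,298),.2),"R",plane("top",c(563,293),.2))
print("guide tops",tri(d(250,70),c(148,295)),tri(d(474,260),c(600,286)))
print("guides @243",plane("top",c(148,295),.243),plane("top",c(600,286),.243))
print("jar lid@95",plane("top",c(401,228),.095))
for a in((80,64),(191,86),(150,274),(33,250)):print("tray corner@16",plane("top",e(*a),.016))
for a in((652,109),(779,215),(730,277),(599,168)):print("rack corner@30",plane("top",e(*a),.030))
print("free hole @30",plane("top",e(662,163),.030),"green lid@81",plane("top",e(734,217),.081))
for a in((427,310),(527,305),(607,8),(248,117)):print("purple/yellow rim@58",plane("top",e(*a),.058))
print("tray front edge corners@26",plane("top",c(241,505),.026),plane("top",c(518,500),.026))
E
```

```text
cam [array([ 0.1692, -0.8163,  0.7825]), array([ 0.3927, -0.0172,  1.3066])]
terr saucer@12 [ 0.5384 -0.0731  0.012 ]
black saucer@12 [0.5373 0.0498 0.012 ]
terr soil @58 [ 0.5368 -0.0759  0.058 ]
black soil @58 [0.5393 0.0504 0.058 ]
terr side soil (array([ 0.5384, -0.0765,  0.0544]), np.float64(0.0026266594330767085)) black (array([0.5413, 0.0502, 0.0532]), np.float64(0.0029151374054634947))
knob top (array([ 0.61  , -0.0107,  0.0583]), np.float64(0.0015718665150075857))
railL front-top (array([0.6716, 0.0903, 0.1999]), np.float64(0.0014722629124609126)) backtop L [0.684  0.0907 0.2   ] R [ 0.6861 -0.1094  0.2   ]
guide tops (array([0.6753, 0.1076, 0.2392]), np.float64(1.69244145844804e-06)) (array([ 0.6802, -0.1256,  0.2395]), np.float64(0.0020528851008504946))
guides @243 [0.6743 0.1071 0.243 ] [ 0.6783 -0.1248  0.243 ]
jar lid@95 [ 0.7534 -0.0237  0.095 ]
tray corner@16 [0.6288 0.3532 0.016 ]
tray corner@16 [0.6044 0.232  0.016 ]
tray corner@16 [0.4031 0.2705 0.016 ]
tray corner@16 [0.4283 0.3958 0.016 ]
rack corner@30 [ 0.5765 -0.2611  0.03  ]
rack corner@30 [ 0.4643 -0.3904  0.03  ]
rack corner@30 [ 0.4001 -0.337   0.03  ]
rack corner@30 [ 0.5138 -0.2037  0.03  ]
free hole @30 [ 0.519 -0.27   0.03 ] green lid@81 [ 0.4595 -0.3304  0.081 ]
purple/yellow rim@58 [ 0.3666 -0.0222  0.058 ]
purple/yellow rim@58 [ 0.3717 -0.1237  0.058 ]
purple/yellow rim@58 [ 0.6796 -0.2116  0.058 ]
purple/yellow rim@58 [0.5647 0.1636 0.058 ]
tray front edge corners@26 [0.6001 0.0738 0.026 ] [ 0.6029 -0.0949  0.026 ]
```

Call:
apply_moves([
  {"dx": 0.42,"dy": -1,"az": 0.385,"gripper": 0},
  {"dx": 0.42,"dy": -1,"az": 0.385,"gripper": 0},
  {"dx": 0.42,"dy": -1,"az": 0.385,"gripper": 0},
  {"dx": 0.42,"dy": -1,"az": 0.385,"gripper": 0},
  {"dx": 0.42,"dy": -1,"az": 0.385,"gripper": 0},
], force=12)

```text
schema error: expected keys dx, dy, dz, ax, ay, az, gripper
```

Call:
apply_moves([
  {"dx": 0.42,"dy": -1,"dz": 0,"ax": 0,"ay": 0,"az": 0.385,"gripper": 0},
  {"dx": 0.42,"dy": -1,"dz": 0,"ax": 0,"ay": 0,"az": 0.385,"gripper": 0},
  {"dx": 0.42,"dy": -1,"dz": 0,"ax": 0,"ay": 0,"az": 0.385,"gripper": 0},
  {"dx": 0.42,"dy": -1,"dz": 0,"ax": 0,"ay": 0,"az": 0.385,"gripper": 0},
  {"dx": 0.42,"dy": -1,"dz": 0,"ax": 0,"ay": 0,"az": 0.385,"gripper": 0},
], force=12)

```text
t: 0.6
eef_pos: [0.3713, 0.4606, 0.2176]
ee_rot: [0.002, 0.709, 0.705, -0.001]
force: [-0.0, -0.1, -0.1]
opening: 0.0932
```

Call:
apply_moves([
  {"dx": 0.42,"dy": -1,"dz": 0,"ax": 0,"ay": 0,"az": 0,"gripper": 0},
  {"dx": 0.42,"dy": -1,"dz": 0,"ax": 0,"ay": 0,"az": 0,"gripper": 0},
  {"dx": 0.42,"dy": -1,"dz": 0,"ax": 0,"ay": 0,"az": 0,"gripper": 0},
  {"dx": 0.42,"dy": -1,"dz": 0,"ax": 0,"ay": 0,"az": 0,"gripper": 0},
  {"dx": 0.42,"dy": -1,"dz": 0,"ax": 0,"ay": 0,"az": 0,"gripper": 0},
])

```text
t: 1.1
eef_pos: [0.4566, 0.2564, 0.2176]
ee_rot: [0.002, 0.711, 0.703, -0.002]
force: [0.2, -0.5, 0.2]
opening: 0.093
```

Call:
apply_moves([
  {"dx": 0.42,"dy": -1,"dz": -0.3,"ax": 0,"ay": 0,"az": 0,"gripper": 0},
  {"dx": 0.42,"dy": -1,"dz": -0.3,"ax": 0,"ay": 0,"az": 0,"gripper": 0},
  {"dx": 0.42,"dy": -1,"dz": -0.3,"ax": 0,"ay": 0,"az": 0,"gripper": 0},
  {"dx": 0.42,"dy": -1,"dz": -0.3,"ax": 0,"ay": 0,"az": 0,"gripper": 0},
  {"dx": 0.42,"dy": -1,"dz": -0.3,"ax": 0,"ay": 0,"az": 0,"gripper": 0},
  {"dx": 0.42,"dy": -1,"dz": -0.3,"ax": 0,"ay": 0,"az": 0,"gripper": 0},
])

```text
t: 1.7
eef_pos: [0.5415, 0.052, 0.1563]
ee_rot: [0.003, 0.713, 0.701, -0.003]
force: [0.4, 0.7, 0.2]
opening: 0.0925
```

```bash
python3 - <<'E'
from h import *
s=sensors.observe();print(s['t'],s['eef_pos'],s['ee_rot'],s['joints'])
E
```

```text
1.7 [0.54149679 0.05201544 0.1562773 ] [ 0.00259848  0.71296781  0.70118537 -0.00303765] [-0.15031421  0.46937326 -0.07619428  2.07046865  0.07383466  0.60659736
  1.27504844]
```

Call:
apply_moves([
  {"dx": -0.005,"dy": -0.01,"dz": -0.25,"ax": 0,"ay": 0,"az": 0,"gripper": 0},
  {"dx": -0.005,"dy": -0.01,"dz": -0.5,"ax": 0,"ay": 0,"az": 0,"gripper": 0},
  {"dx": -0.005,"dy": -0.01,"dz": -0.605,"ax": 0,"ay": 0,"az": 0,"gripper": 0},
  {"dx": -0.005,"dy": -0.01,"dz": -0.605,"ax": 0,"ay": 0,"az": 0,"gripper": 0},
  {"dx": -0.005,"dy": -0.01,"dz": -0.605,"ax": 0,"ay": 0,"az": 0,"gripper": 255},
  {"dx": -0.005,"dy": -0.01,"dz": -0.605,"ax": 0,"ay": 0,"az": 0,"gripper": 255},
  {"dx": -0.005,"dy": -0.01,"dz": -0.605,"ax": 0,"ay": 0,"az": 0,"gripper": 255},
  {"dx": -0.005,"dy": -0.01,"dz": -0.605,"ax": 0,"ay": 0,"az": 0,"gripper": 255},
  {"dx": -0.005,"dy": -0.01,"dz": -0.605,"ax": 0,"ay": 0,"az": 0,"gripper": 255},
])

```text
t: 2.6
eef_pos: [0.5413, 0.0503, 0.0366]
ee_rot: [0.003, 0.713, 0.701, -0.002]
force: [-1.3, 0.3, 8.2]
opening: 0.0669
```

```bash
cat >> h.py <<'E'
from scipy.spatial.transform import Rotation
def st():
    s=sensors.observe();q=s['ee_rot'];R=Rotation.from_quat([q[1],q[2],q[3],q[0]]).as_matrix()
    np.set_printoptions(precision=4,suppress=True)
    print("t",round(s['t'],2),"p",s['eef_pos'],"yaw",np.degrees(np.arctan2(R[1,0],R[0,0])).round(2),"zt",R[:,2],"F",s['force'],"op",round(s['opening'],4));return s
E
python3 - <<'E'
from h import *
st();im=shot("side","b1");crop(im,180,130,360,270,4.2,"pics/b1.png")
E
```

```text
t 2.6 p [0.5413 0.0503 0.0366] yaw 89.05 zt [ 0.0015 -0.0074 -1.    ] F [-1.3392  0.2759  8.1514] op 0.0669
```

View pics/b1.png

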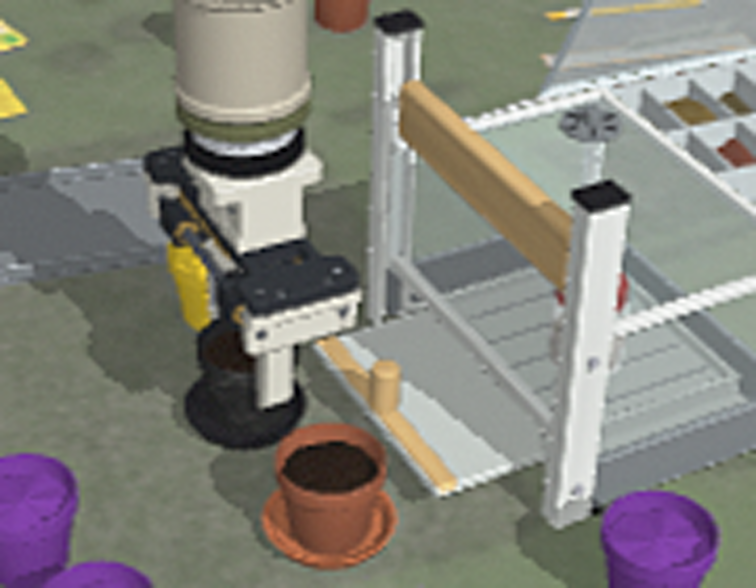

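Call:
apply_moves([
  {"dx": 0,"dy": 0,"dz": 0.15,"ax": 0,"ay": 0,"az": 0,"gripper": 255},
  {"dx": 0,"dy": 0,"dz": 0.35,"ax": 0,"ay": 0,"az": 0,"gripper": 255},
  {"dx": 0,"dy": 0,"dz": 0.55,"ax": 0,"ay": 0,"az": 0,"gripper": 255},
  {"dx": 0.0,"dy": 0.15,"dz": 0.6,"ax": 0,"ay": 0,"az": 0,"gripper": 255},
  {"dx": 0.03,"dy": 0.35,"dz": 0.6,"ax": 0,"ay": 0,"az": 0,"gripper": 255},
  {"dx": 0.06,"dy": 0.55,"dz": 0.6,"ax": 0,"ay": 0,"az": 0,"gripper": 255},
  {"dx": 0.1,"dy": 0.75,"dz": 0.6,"ax": 0,"ay": 0,"az": 0,"gripper": 255},
  {"dx": 0.12,"dy": 0.95,"dz": 0.6,"ax": 0,"ay": 0,"az": 0,"gripper": 255},
  {"dx": 0.12,"dy": 1,"dz": 0.6,"ax": 0,"ay": 0,"az": 0,"gripper": 255},
])

```text
t: 3.55
eef_pos: [0.565, 0.256, 0.1571]
ee_rot: [0.002, 0.711, 0.703, -0.001]
force: [-0.3, 0.2, -0.3]
opening: 0.0668
```

```bash
python3 - <<'E'
from h import *
st();im=shot("side","b2");crop(im,120,90,300,230,4.2,"pics/b2.png")
E
```

```text
t 3.55 p [0.565  0.256  0.1571] yaw 89.34 zt [ 0.0026 -0.0042 -1.    ] F [-0.3323  0.2008 -0.3095] op 0.0668
```

View pics/b2.png

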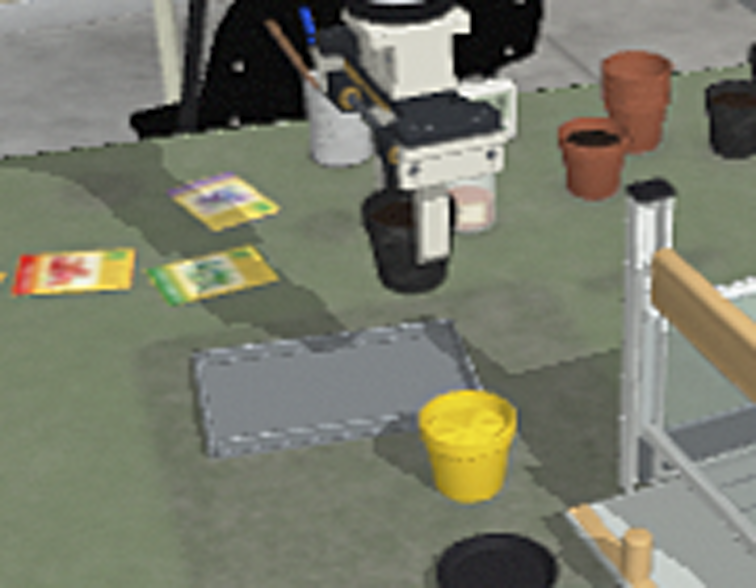

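Call:
apply_moves([
  {"dx": 0,"dy": 0.15,"dz": 0,"ax": 0,"ay": 0,"az": 0,"gripper": 255},
  {"dx": 0,"dy": 0.235,"dz": 0,"ax": 0,"ay": 0,"az": 0,"gripper": 255},
  {"dx": 0,"dy": 0.235,"dz": -0.2,"ax": 0,"ay": 0,"az": 0,"gripper": 255},
  {"dx": 0,"dy": 0.235,"dz": -0.4,"ax": 0,"ay": 0,"az": 0,"gripper": 255},
  {"dx": 0,"dy": 0.235,"dz": -0.53,"ax": 0,"ay": 0,"az": 0,"gripper": 255},
  {"dx": 0,"dy": 0.235,"dz": -0.58,"ax": 0,"ay": 0,"az": 0,"gripper": 255},
  {"dx": 0,"dy": 0.235,"dz": -0.6,"ax": 0,"ay": 0,"az": 0,"gripper": 255},
  {"dx": 0,"dy": 0.235,"dz": -0.6,"ax": 0,"ay": 0,"az": 0,"gripper": 255},
])

```text
t: 4.4
eef_pos: [0.565, 0.3017, 0.0377]
ee_rot: [0.003, 0.711, 0.703, -0.001]
force: [0.4, 0.2, -0.2]
opening: 0.0671
```

```bash
python3 - <<'E'
from h import *
st();im=shot("side","b3");crop(im,120,90,300,230,4.2,"pics/b3.png")
E
```

```text
t 4.4 p [0.565  0.3017 0.0377] yaw 89.3 zt [ 0.0024 -0.0051 -1.    ] F [ 0.3875  0.2104 -0.2229] op 0.0671
```

View pics/b3.png

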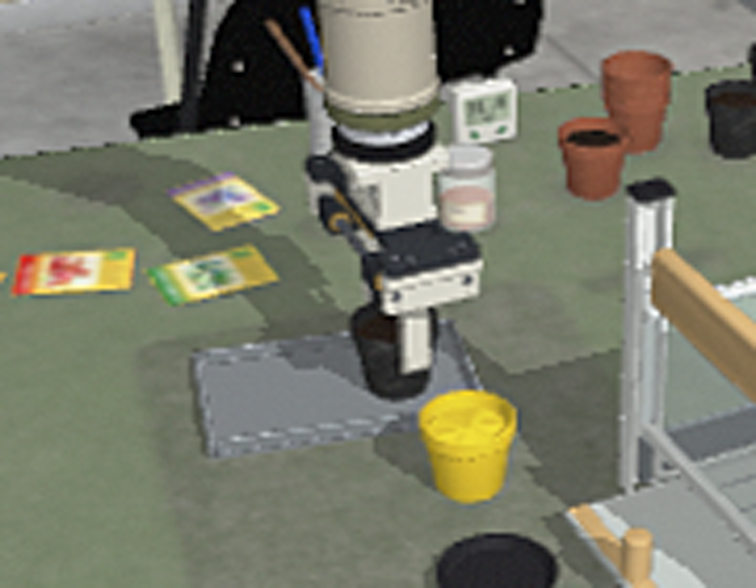

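Call:
apply_moves([
  {"dx": 0,"dy": 0,"dz": -0.008,"ax": 0,"ay": 0,"az": 0,"gripper": 255},
  {"dx": 0,"dy": 0,"dz": -0.014,"ax": 0,"ay": 0,"az": 0,"gripper": 255},
  {"dx": 0,"dy": 0,"dz": -0.014,"ax": 0,"ay": 0,"az": 0,"gripper": 255},
])

```text
t: 4.75
eef_pos: [0.5664, 0.3024, 0.0365]
ee_rot: [0.003, 0.711, 0.703, 0.001]
force: [0.5, -0.4, 5.0]
opening: 0.067
```

Call:
apply_moves([
  {"dx": 0,"dy": 0,"dz": 0,"ax": 0,"ay": 0,"az": 0,"gripper": 0},
  {"dx": 0,"dy": 0,"dz": 0,"ax": 0,"ay": 0,"az": 0,"gripper": 0},
  {"dx": 0,"dy": 0,"dz": 0,"ax": 0,"ay": 0,"az": 0,"gripper": 0},
  {"dx": 0,"dy": 0,"dz": 0,"ax": 0,"ay": 0,"az": 0,"gripper": 0},
  {"dx": 0,"dy": 0,"dz": 0.15,"ax": 0,"ay": 0,"az": 0,"gripper": 0},
  {"dx": 0,"dy": 0,"dz": 0.35,"ax": 0,"ay": 0,"az": 0,"gripper": 0},
  {"dx": 0,"dy": 0,"dz": 0.6,"ax": 0,"ay": 0,"az": 0,"gripper": 0},
  {"dx": -0.05,"dy": -0.25,"dz": 0.6,"ax": 0,"ay": 0,"az": 0,"gripper": 0},
  {"dx": -0.07,"dy": -0.5,"dz": 0.6,"ax": 0,"ay": 0,"az": 0,"gripper": 0},
  {"dx": -0.07,"dy": -0.75,"dz": 0.6,"ax": 0,"ay": 0,"az": 0,"gripper": 0},
  {"dx": -0.07,"dy": -1,"dz": 0.6,"ax": 0,"ay": 0,"az": 0,"gripper": 0},
])

```text
t: 5.85
eef_pos: [0.5519, 0.1019, 0.1567]
ee_rot: [0.003, 0.711, 0.703, 0.001]
force: [1.2, -0.9, 0.2]
opening: 0.093
```

Call:
apply_moves([
  {"dx": -0.07,"dy": -0.25,"dz": 0,"ax": 0,"ay": 0,"az": 0,"gripper": 0},
  {"dx": -0.07,"dy": -0.5,"dz": 0,"ax": 0,"ay": 0,"az": 0,"gripper": 0},
  {"dx": -0.07,"dy": -0.75,"dz": 0,"ax": 0,"ay": 0,"az": 0,"gripper": 0},
  {"dx": -0.07,"dy": -0.9,"dz": 0,"ax": 0,"ay": 0,"az": 0,"gripper": 0},
  {"dx": -0.07,"dy": -0.9,"dz": 0,"ax": 0,"ay": 0,"az": 0,"gripper": 0},
])

```text
t: 6.35
eef_pos: [0.5373, -0.0839, 0.1567]
ee_rot: [0.004, 0.714, 0.7, 0.0]
force: [0.4, 1.2, 0.2]
opening: 0.0928
```

```bash
python3 - <<'E'
from h import *
st();im=shot("side","b4");crop(im,120,90,300,270,4.2,"pics/b4.png")
E
```

```text
t 6.35 p [ 0.5373 -0.0839  0.1567] yaw 88.9 zt [ 0.0055 -0.0055 -1.    ] F [0.397  1.2496 0.2122] op 0.0928
```

View pics/b4.png

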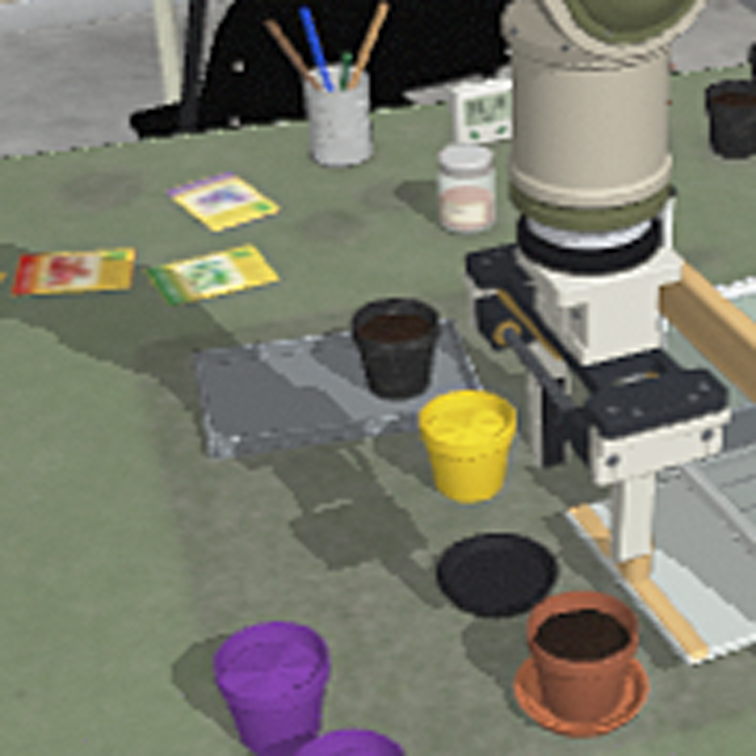

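Call:
apply_moves([
  {"dx": 0.005,"dy": 0.042,"dz": 0,"ax": 0.005,"ay": 0.005,"az": 0.015,"gripper": 0},
  {"dx": 0.005,"dy": 0.042,"dz": -0.2,"ax": 0.005,"ay": 0.005,"az": 0.015,"gripper": 0},
  {"dx": 0.005,"dy": 0.042,"dz": -0.4,"ax": 0.005,"ay": 0.005,"az": 0.015,"gripper": 0},
  {"dx": 0.005,"dy": 0.042,"dz": -0.6,"ax": 0.005,"ay": 0.005,"az": 0.015,"gripper": 0},
  {"dx": 0.005,"dy": 0.042,"dz": -0.605,"ax": 0.005,"ay": 0.005,"az": 0.015,"gripper": 0},
  {"dx": 0.005,"dy": 0.042,"dz": -0.605,"ax": 0.005,"ay": 0.005,"az": 0.015,"gripper": 255},
  {"dx": 0.005,"dy": 0.042,"dz": -0.605,"ax": 0.005,"ay": 0.005,"az": 0.015,"gripper": 255},
  {"dx": 0.005,"dy": 0.042,"dz": -0.605,"ax": 0.005,"ay": 0.005,"az": 0.015,"gripper": 255},
  {"dx": 0.005,"dy": 0.042,"dz": -0.605,"ax": 0.005,"ay": 0.005,"az": 0.015,"gripper": 255},
  {"dx": 0.005,"dy": 0.042,"dz": -0.605,"ax": 0.005,"ay": 0.005,"az": 0.015,"gripper": 255},
])

```text
t: 7.4
eef_pos: [0.5396, -0.0726, 0.0374]
ee_rot: [0.001, 0.707, 0.707, 0.002]
force: [-1.6, -0.7, 10.0]
opening: 0.0671
```

```bash
python3 - <<'E'
from h import *
st()
E
```

```text
t 7.4 p [ 0.5396 -0.0726  0.0374] yaw 89.94 zt [ 0.0033  0.0011 -1.    ] F [-1.5963 -0.6731 10.0254] op 0.0671
```

Call:
apply_moves([
  {"dx": 0,"dy": 0,"dz": 0.15,"ax": 0,"ay": 0,"az": 0,"gripper": 255},
  {"dx": 0,"dy": 0,"dz": 0.35,"ax": 0,"ay": 0,"az": 0,"gripper": 255},
  {"dx": 0,"dy": 0,"dz": 0.55,"ax": 0,"ay": 0,"az": 0,"gripper": 255},
  {"dx": -0.05,"dy": 0.1,"dz": 0.6,"ax": 0,"ay": 0,"az": 0,"gripper": 255},
  {"dx": -0.15,"dy": 0.3,"dz": 0.6,"ax": 0,"ay": 0,"az": 0,"gripper": 255},
  {"dx": -0.25,"dy": 0.5,"dz": 0.6,"ax": 0,"ay": 0,"az": 0,"gripper": 255},
  {"dx": -0.36,"dy": 0.7,"dz": 0.6,"ax": 0,"ay": 0,"az": 0,"gripper": 255},
  {"dx": -0.36,"dy": 0.9,"dz": 0.6,"ax": 0,"ay": 0,"az": 0,"gripper": 255},
  {"dx": -0.36,"dy": 1,"dz": 0.6,"ax": 0,"ay": 0,"az": 0,"gripper": 255},
])

```text
t: 8.3
eef_pos: [0.4669, 0.1309, 0.1584]
ee_rot: [0.001, 0.706, 0.708, 0.003]
force: [0.5, -1.3, -1.2]
opening: 0.0671
```

Call:
apply_moves([
  {"dx": 0,"dy": 0.2,"dz": 0,"ax": 0,"ay": 0,"az": 0,"gripper": 255},
  {"dx": 0,"dy": 0.4,"dz": 0,"ax": 0,"ay": 0,"az": 0,"gripper": 255},
  {"dx": 0,"dy": 0.6,"dz": 0,"ax": 0,"ay": 0,"az": 0,"gripper": 255},
  {"dx": 0,"dy": 0.8,"dz": 0,"ax": 0,"ay": 0,"az": 0,"gripper": 255},
  {"dx": 0,"dy": 0.95,"dz": 0,"ax": 0,"ay": 0,"az": 0,"gripper": 255},
  {"dx": 0,"dy": 0.96,"dz": 0,"ax": 0,"ay": 0,"az": 0,"gripper": 255},
])

```text
t: 8.9
eef_pos: [0.4662, 0.3279, 0.1592]
ee_rot: [-0.0, 0.705, 0.71, 0.004]
force: [0.0, -0.6, -0.8]
opening: 0.067
```

```bash
python3 - <<'E'
from h import *
st()
E
```

```text
t 8.9 p [0.4662 0.3279 0.1592] yaw 90.42 zt [ 0.0059  0.0062 -1.    ] F [ 0.     -0.6253 -0.8464] op 0.067
```

Call:
apply_moves([
  {"dx": 0,"dy": -0.02,"dz": -0.2,"ax": -0.006,"ay": 0.006,"az": 0,"gripper": 255},
  {"dx": 0,"dy": -0.02,"dz": -0.4,"ax": -0.006,"ay": 0.006,"az": 0,"gripper": 255},
  {"dx": 0,"dy": -0.02,"dz": -0.53,"ax": -0.006,"ay": 0.006,"az": 0,"gripper": 255},
  {"dx": 0,"dy": -0.02,"dz": -0.58,"ax": -0.006,"ay": 0.006,"az": 0,"gripper": 255},
  {"dx": 0,"dy": -0.02,"dz": -0.605,"ax": -0.006,"ay": 0.006,"az": 0,"gripper": 255},
  {"dx": 0,"dy": -0.02,"dz": -0.618,"ax": -0.006,"ay": 0.006,"az": 0,"gripper": 255},
  {"dx": 0,"dy": -0.02,"dz": -0.618,"ax": -0.006,"ay": 0.006,"az": 0,"gripper": 255},
])

```text
t: 9.6
eef_pos: [0.4667, 0.3237, 0.0371]
ee_rot: [0.0, 0.705, 0.709, 0.001]
force: [-0.6, -0.5, -1.2]
opening: 0.067
```

Call:
apply_moves([
  {"dx": 0,"dy": 0,"dz": -0.006,"ax": 0,"ay": 0,"az": 0,"gripper": 255},
  {"dx": 0,"dy": 0,"dz": -0.01,"ax": 0,"ay": 0,"az": 0,"gripper": 255},
  {"dx": 0,"dy": 0,"dz": -0.01,"ax": 0,"ay": 0,"az": 0,"gripper": 255},
])

```text
t: 9.9
eef_pos: [0.4678, 0.3241, 0.0368]
ee_rot: [0.0, 0.705, 0.709, 0.002]
force: [-0.5, -2.2, 10.9]
opening: 0.0671
```

Call:
apply_moves([
  {"dx": 0,"dy": 0,"dz": 0,"ax": 0,"ay": 0,"az": 0,"gripper": 0},
  {"dx": 0,"dy": 0,"dz": 0,"ax": 0,"ay": 0,"az": 0,"gripper": 0},
  {"dx": 0,"dy": 0,"dz": 0,"ax": 0,"ay": 0,"az": 0,"gripper": 0},
  {"dx": 0,"dy": 0,"dz": 0,"ax": 0,"ay": 0,"az": 0,"gripper": 0},
  {"dx": 0,"dy": 0,"dz": 0.15,"ax": 0,"ay": 0,"az": 0,"gripper": 0},
  {"dx": 0,"dy": 0,"dz": 0.35,"ax": 0,"ay": 0,"az": 0,"gripper": 0},
  {"dx": 0,"dy": 0,"dz": 0.6,"ax": 0,"ay": 0,"az": 0,"gripper": 0},
  {"dx": 0,"dy": 0,"dz": 0.8,"ax": 0,"ay": 0,"az": 0,"gripper": 0},
  {"dx": 0,"dy": 0,"dz": 1,"ax": 0,"ay": 0,"az": 0,"gripper": 0},
])

```text
t: 10.8
eef_pos: [0.4676, 0.3239, 0.2386]
ee_rot: [0.0, 0.705, 0.709, 0.002]
force: [-0.4, 0.1, -0.6]
opening: 0.0927
```

Call:
apply_moves([
  {"dx": 0.15,"dy": -0.15,"dz": 0.1,"ax": 0,"ay": 0,"az": -0.14,"gripper": 0},
  {"dx": 0.25,"dy": -0.3,"dz": 0.1,"ax": 0,"ay": 0,"az": -0.28,"gripper": 0},
  {"dx": 0.35,"dy": -0.45,"dz": 0.1,"ax": 0,"ay": 0,"az": -0.42,"gripper": 0},
  {"dx": 0.45,"dy": -0.6,"dz": 0.1,"ax": 0,"ay": 0,"az": -0.56,"gripper": 0},
  {"dx": 0.5,"dy": -0.75,"dz": 0.1,"ax": 0,"ay": 0,"az": -0.7,"gripper": 0},
  {"dx": 0.5,"dy": -0.83,"dz": 0.1,"ax": 0,"ay": 0,"az": -0.745,"gripper": 0},
])

```text
t: 11.4
eef_pos: [0.5685, 0.1549, 0.2584]
ee_rot: [0.002, 0.923, 0.385, 0.002]
force: [-0.6, 0.0, 0.7]
opening: 0.0927
```

Call:
apply_moves([
  {"dx": 0.15,"dy": -0.15,"dz": 0,"ax": 0,"ay": 0,"az": -0.14,"gripper": 60},
  {"dx": 0.25,"dy": -0.3,"dz": 0,"ax": 0,"ay": 0,"az": -0.28,"gripper": 60},
  {"dx": 0.35,"dy": -0.45,"dz": 0,"ax": 0,"ay": 0,"az": -0.42,"gripper": 60},
  {"dx": 0.45,"dy": -0.6,"dz": 0,"ax": 0,"ay": 0,"az": -0.56,"gripper": 60},
  {"dx": 0.5,"dy": -0.75,"dz": 0,"ax": 0,"ay": 0,"az": -0.7,"gripper": 60},
  {"dx": 0.5,"dy": -0.83,"dz": 0,"ax": 0,"ay": 0,"az": -0.745,"gripper": 60},
  {"dx": 0.5,"dy": -0.83,"dz": 0,"ax": 0,"ay": 0,"az": -0.745,"gripper": 60},
])

```text
t: 12.1
eef_pos: [0.6676, -0.0129, 0.2581]
ee_rot: [0.003, 1.0, 0.005, 0.0]
force: [-0.1, 0.3, -0.6]
opening: 0.071
```

```bash
python3 - <<'E'
from h import *
st();im=shot("side","b5");crop(im,120,50,390,250,2.9,"pics/b5.png");im=shot("top","b5");crop(im,120,60,390,260,2.9,"pics/b5t.png")
E
```

```text
t 12.1 p [ 0.6676 -0.0129  0.2581] yaw 0.56 zt [ 0.0005 -0.0052 -1.    ] F [-0.0612  0.2944 -0.5761] op 0.071
```

View pics/b5.png

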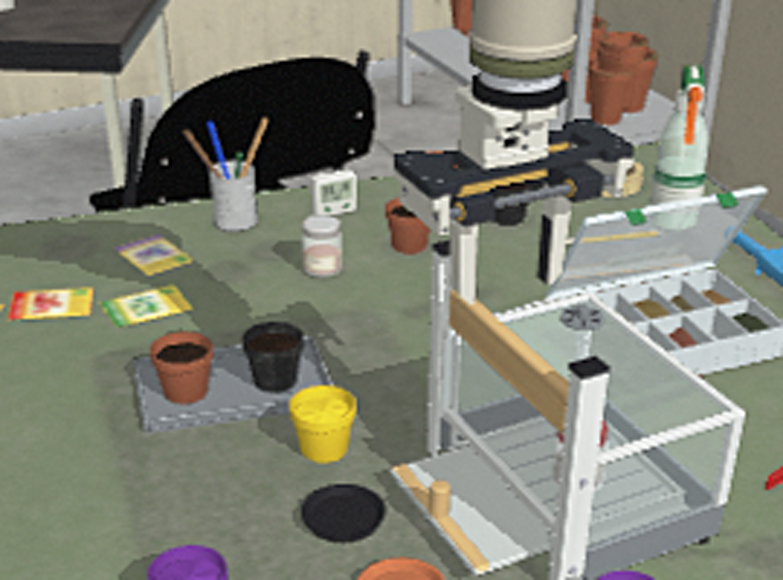

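View pics/b5t.png

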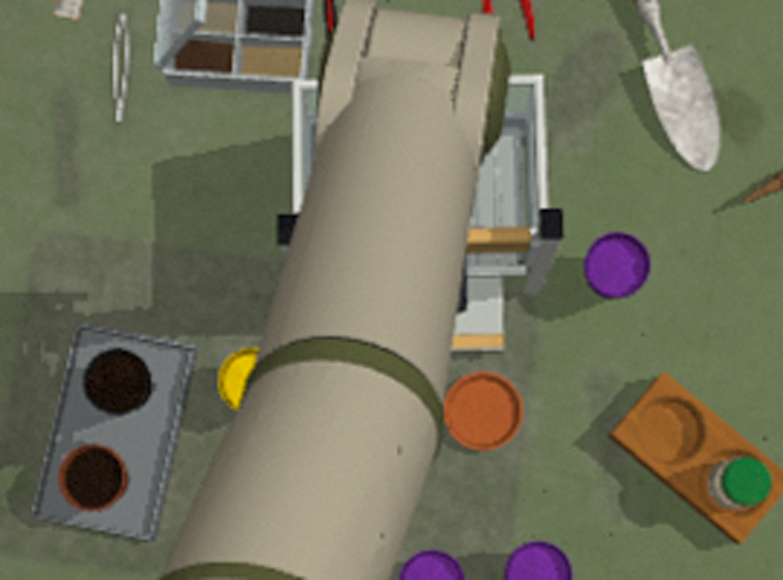

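Call:
apply_moves([
  {"dx": 0.052,"dy": 0.02,"dz": 0,"ax": 0.005,"ay": 0,"az": 0.007,"gripper": 60},
  {"dx": 0.052,"dy": 0.02,"dz": 0,"ax": 0.005,"ay": 0,"az": 0.007,"gripper": 60},
  {"dx": 0.052,"dy": 0.02,"dz": -0.2,"ax": 0.005,"ay": 0,"az": 0.007,"gripper": 60},
  {"dx": 0.052,"dy": 0.02,"dz": -0.4,"ax": 0.005,"ay": 0,"az": 0.007,"gripper": 60},
  {"dx": 0.052,"dy": 0.02,"dz": -0.45,"ax": 0.005,"ay": 0,"az": 0.007,"gripper": 60},
  {"dx": 0.052,"dy": 0.02,"dz": -0.45,"ax": 0.005,"ay": 0,"az": 0.007,"gripper": 60},
], force=40)

```text
t: 12.8
eef_pos: [0.6774, -0.0044, 0.1669]
ee_rot: [-0.001, 1.0, 0.012, -0.001]
force: [-0.0, 0.5, 0.7]
opening: 0.0708
```

Call:
apply_moves([
  {"dx": 0,"dy": 0,"dz": 0,"ax": 0,"ay": 0,"az": 0,"gripper": 255},
  {"dx": 0,"dy": 0,"dz": 0,"ax": 0,"ay": 0,"az": 0,"gripper": 255},
  {"dx": 0,"dy": 0,"dz": 0,"ax": 0,"ay": 0,"az": 0,"gripper": 255},
  {"dx": 0,"dy": 0,"dz": 0,"ax": 0,"ay": 0,"az": 0,"gripper": 255},
  {"dx": 0,"dy": 0,"dz": 0,"ax": 0,"ay": 0,"az": 0,"gripper": 255},
  {"dx": 0,"dy": 0,"dz": 0,"ax": 0,"ay": 0,"az": 0,"gripper": 255},
])

```text
t: 13.4
eef_pos: [0.6775, -0.0044, 0.1673]
ee_rot: [-0.001, 1.0, 0.012, -0.001]
force: [0.3, 0.3, 0.2]
opening: 0.0276
```

```bash
python3 - <<'E'
from h import *
st();im=shot("side","b6");crop(im,220,50,390,250,3,"pics/b6.png")
E
```

```text
t 13.4 p [ 0.6775 -0.0044  0.1673] yaw 1.35 zt [-0.0019  0.0023 -1.    ] F [0.3493 0.2617 0.2209] op 0.0276
```

View pics/b6.png

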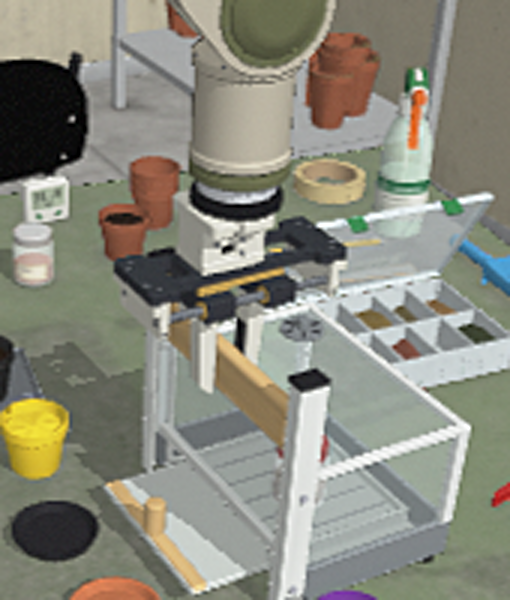

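Still closing (27.6 mm); let it finish, then lift.

Call:
apply_moves([
  {"dx": 0,"dy": 0,"dz": 0,"ax": 0,"ay": 0,"az": 0,"gripper": 255},
  {"dx": 0,"dy": 0,"dz": 0,"ax": 0,"ay": 0,"az": 0,"gripper": 255},
  {"dx": 0,"dy": 0,"dz": 0,"ax": 0,"ay": 0,"az": 0,"gripper": 255},
  {"dx": 0,"dy": 0,"dz": 0,"ax": 0,"ay": 0,"az": 0,"gripper": 255},
])

```text
t: 13.85
eef_pos: [0.6784, -0.0044, 0.1672]
ee_rot: [-0.001, 1.0, 0.012, -0.0]
force: [6.7, -0.0, -3.0]
opening: 0.0159
```

Call:
apply_moves([
  {"dx": 0.003,"dy": 0,"dz": 0.04,"ax": 0,"ay": 0,"az": 0,"gripper": 255},
  {"dx": 0.003,"dy": 0,"dz": 0.1,"ax": 0,"ay": 0,"az": 0,"gripper": 255},
  {"dx": 0.003,"dy": 0,"dz": 0.17,"ax": 0,"ay": 0,"az": 0,"gripper": 255},
  {"dx": 0.003,"dy": 0,"dz": 0.24,"ax": 0,"ay": 0,"az": 0,"gripper": 255},
  {"dx": 0.003,"dy": 0,"dz": 0.31,"ax": 0,"ay": 0,"az": 0,"gripper": 255},
  {"dx": 0.003,"dy": 0,"dz": 0.38,"ax": 0,"ay": 0,"az": 0,"gripper": 255},
  {"dx": 0.003,"dy": 0,"dz": 0.44,"ax": 0,"ay": 0,"az": 0,"gripper": 255},
  {"dx": 0.003,"dy": 0,"dz": 0.48,"ax": 0,"ay": 0,"az": 0,"gripper": 255},
  {"dx": 0.003,"dy": 0,"dz": 0.48,"ax": 0,"ay": 0,"az": 0,"gripper": 255},
])

```text
t: 14.75
eef_pos: [0.6785, -0.0044, 0.2652]
ee_rot: [-0.001, 1.0, 0.012, -0.0]
force: [-5.7, 0.4, 4.5]
opening: 0.0156
```

```bash
python3 - <<'E'
from h import *
st();im=shot("side","b7");crop(im,220,50,390,250,3,"pics/b7.png")
E
```

```text
t 14.75 p [ 0.6785 -0.0044  0.2652] yaw 1.34 zt [-0.0003  0.0028 -1.    ] F [-5.7268  0.3694  4.5349] op 0.0156
```

View pics/b7.png

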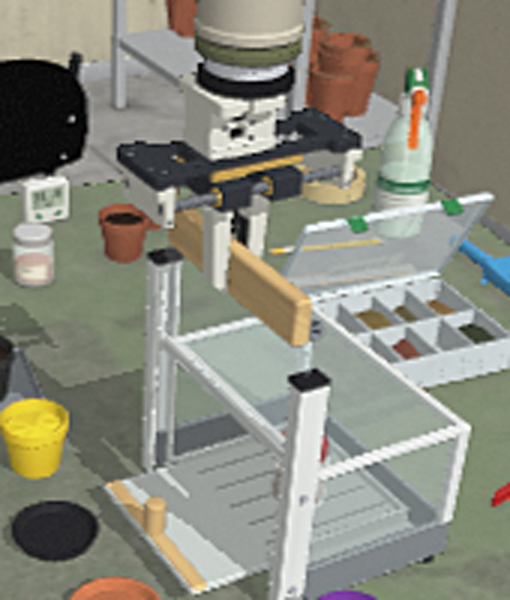

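Call:
apply_moves([
  {"dx": 0,"dy": 0,"dz": 0,"ax": 0,"ay": 0,"az": 0,"gripper": 120},
  {"dx": 0,"dy": 0,"dz": 0,"ax": 0,"ay": 0,"az": 0,"gripper": 120},
  {"dx": 0,"dy": 0,"dz": 0,"ax": 0,"ay": 0,"az": 0,"gripper": 120},
  {"dx": 0,"dy": 0,"dz": 0,"ax": 0,"ay": 0,"az": 0,"gripper": 120},
  {"dx": 0,"dy": 0,"dz": 0.1,"ax": 0,"ay": 0,"az": 0,"gripper": 120},
  {"dx": 0,"dy": 0,"dz": 0.25,"ax": 0,"ay": 0,"az": 0,"gripper": 120},
  {"dx": 0,"dy": 0,"dz": 0.3,"ax": 0,"ay": 0,"az": 0,"gripper": 120},
  {"dx": -0.2,"dy": 0,"dz": 0.3,"ax": 0,"ay": 0,"az": 0,"gripper": 120},
  {"dx": -0.45,"dy": 0,"dz": 0.3,"ax": 0,"ay": 0,"az": 0,"gripper": 120},
  {"dx": -0.7,"dy": 0,"dz": 0.3,"ax": 0,"ay": 0,"az": 0,"gripper": 120},
  {"dx": -0.7,"dy": 0,"dz": 0.3,"ax": 0,"ay": 0,"az": 0,"gripper": 120},
])

```text
t: 15.9
eef_pos: [0.532, -0.0052, 0.3243]
ee_rot: [-0.002, 1.0, 0.011, -0.002]
force: [0.0, 0.8, 0.4]
opening: 0.0492
```

Call:
apply_moves([
  {"dx": 0,"dy": 0,"dz": -0.1,"ax": 0,"ay": 0,"az": 0.14,"gripper": 120},
  {"dx": 0,"dy": 0,"dz": -0.2,"ax": 0,"ay": 0,"az": 0.28,"gripper": 120},
  {"dx": 0,"dy": 0,"dz": -0.3,"ax": 0,"ay": 0,"az": 0.42,"gripper": 120},
  {"dx": 0,"dy": 0,"dz": -0.4,"ax": 0,"ay": 0,"az": 0.56,"gripper": 120},
  {"dx": 0,"dy": 0,"dz": -0.5,"ax": 0,"ay": 0,"az": 0.7,"gripper": 120},
  {"dx": 0,"dy": 0,"dz": -0.6,"ax": 0,"ay": 0,"az": 0.84,"gripper": 120},
  {"dx": 0,"dy": 0,"dz": -0.7,"ax": 0,"ay": 0,"az": 0.97,"gripper": 120},
  {"dx": 0,"dy": 0,"dz": -0.8,"ax": 0,"ay": 0,"az": 0.97,"gripper": 120},
])

```text
t: 16.7
eef_pos: [0.5324, -0.0053, 0.1633]
ee_rot: [-0.001, 0.867, 0.498, -0.003]
force: [-0.6, 0.3, 0.3]
opening: 0.0491
```

```bash
python3 - <<'E'
from h import *
st();im=shot("side","b8");crop(im,180,50,390,250,3,"pics/b8.png")
E
```

```text
t 16.7 p [ 0.5324 -0.0053  0.1633] yaw 59.74 zt [-0.0056 -0.0015 -1.    ] F [-0.6387  0.3003  0.3493] op 0.0491
```

View pics/b8.png

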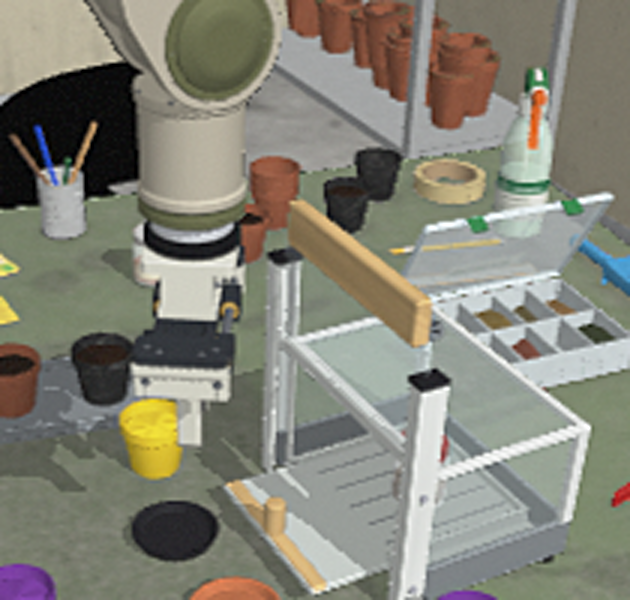

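Call:
apply_moves([
  {"dx": 0,"dy": -0.027,"dz": -0.1,"ax": 0,"ay": -0.005,"az": 0.14,"gripper": 120},
  {"dx": 0,"dy": -0.027,"dz": -0.2,"ax": 0,"ay": -0.005,"az": 0.28,"gripper": 120},
  {"dx": 0,"dy": -0.027,"dz": -0.3,"ax": 0,"ay": -0.005,"az": 0.42,"gripper": 120},
  {"dx": 0,"dy": -0.027,"dz": -0.3,"ax": 0,"ay": -0.005,"az": 0.52,"gripper": 120},
  {"dx": 0.15,"dy": -0.027,"dz": -0.3,"ax": 0,"ay": -0.005,"az": 0.52,"gripper": 120},
  {"dx": 0.3,"dy": -0.027,"dz": -0.3,"ax": 0,"ay": -0.005,"az": 0.52,"gripper": 120},
  {"dx": 0.368,"dy": -0.027,"dz": -0.3,"ax": 0,"ay": -0.005,"az": 0.52,"gripper": 120},
  {"dx": 0.368,"dy": -0.027,"dz": -0.3,"ax": 0,"ay": -0.005,"az": 0.52,"gripper": 120},
])

```text
t: 17.55
eef_pos: [0.6068, -0.0107, 0.1005]
ee_rot: [0.002, 0.703, 0.711, -0.002]
force: [-0.6, 0.2, -0.6]
opening: 0.0489
```

```bash
python3 - <<'E'
from h import *
st();im=shot("side","b9");crop(im,180,50,390,250,3,"pics/b9.png")
E
```

```text
t 17.55 p [ 0.6068 -0.0107  0.1005] yaw 90.69 zt [-0.0004 -0.0051 -1.    ] F [-0.6365  0.1605 -0.6274] op 0.0489
```

View pics/b9.png

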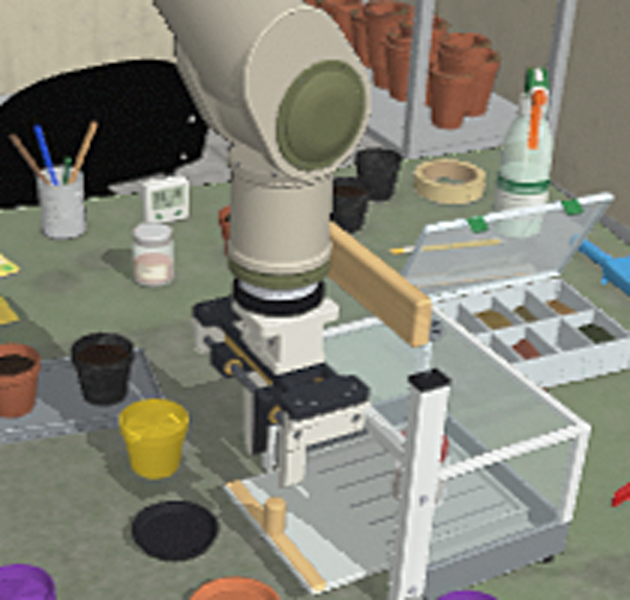

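Call:
apply_moves([
  {"dx": 0,"dy": 0,"dz": -0.12,"ax": 0.005,"ay": 0,"az": 0,"gripper": 120},
  {"dx": 0,"dy": 0,"dz": -0.24,"ax": 0.005,"ay": 0,"az": 0,"gripper": 120},
  {"dx": 0,"dy": 0,"dz": -0.32,"ax": 0.005,"ay": 0,"az": 0,"gripper": 120},
  {"dx": 0,"dy": 0,"dz": -0.32,"ax": 0.005,"ay": 0,"az": 0,"gripper": 255},
  {"dx": 0,"dy": 0,"dz": -0.32,"ax": 0.005,"ay": 0,"az": 0,"gripper": 255},
  {"dx": 0,"dy": 0,"dz": -0.32,"ax": 0.005,"ay": 0,"az": 0,"gripper": 255},
  {"dx": 0,"dy": 0,"dz": -0.32,"ax": 0.005,"ay": 0,"az": 0,"gripper": 255},
  {"dx": 0,"dy": 0,"dz": -0.32,"ax": 0.005,"ay": 0,"az": 0,"gripper": 255},
  {"dx": 0,"dy": 0,"dz": -0.32,"ax": 0.005,"ay": 0,"az": 0,"gripper": 255},
], force=25)

```text
t: 18.5
eef_pos: [0.6054, -0.0107, 0.0374]
ee_rot: [-0.0, 0.703, 0.711, -0.0]
force: [-1.9, 0.1, 6.7]
opening: 0.0191
```

Call:
apply_moves([
  {"dx": -0.03,"dy": 0,"dz": 0,"ax": 0,"ay": 0,"az": 0,"gripper": 255},
  {"dx": -0.08,"dy": 0,"dz": 0,"ax": 0,"ay": 0,"az": 0,"gripper": 255},
  {"dx": -0.16,"dy": -0.002,"dz": 0,"ax": 0,"ay": 0,"az": 0,"gripper": 255},
  {"dx": -0.25,"dy": -0.004,"dz": 0,"ax": 0,"ay": 0,"az": 0,"gripper": 255},
  {"dx": -0.34,"dy": -0.006,"dz": 0,"ax": 0,"ay": 0,"az": 0,"gripper": 255},
  {"dx": -0.43,"dy": -0.008,"dz": 0,"ax": 0,"ay": 0,"az": 0,"gripper": 255},
  {"dx": -0.52,"dy": -0.01,"dz": 0,"ax": 0,"ay": 0,"az": 0,"gripper": 255},
  {"dx": -0.61,"dy": -0.01,"dz": 0,"ax": 0,"ay": 0,"az": 0,"gripper": 255},
  {"dx": -0.69,"dy": -0.012,"dz": 0,"ax": 0,"ay": 0,"az": 0,"gripper": 255},
  {"dx": -0.76,"dy": -0.014,"dz": 0,"ax": 0,"ay": 0,"az": 0,"gripper": 255},
  {"dx": -0.81,"dy": -0.014,"dz": 0,"ax": 0,"ay": 0,"az": 0,"gripper": 255},
  {"dx": -0.815,"dy": -0.014,"dz": 0,"ax": 0,"ay": 0,"az": 0,"gripper": 255},
])

```text
t: 19.7
eef_pos: [0.4401, -0.0139, 0.0374]
ee_rot: [-0.001, 0.703, 0.711, -0.001]
force: [-0.5, -3.4, -4.9]
opening: 0.0193
```

```bash
python3 - <<'E'
from h import *
st();im=shot("side","b10");crop(im,180,50,390,280,2.6,"pics/b10.png");im=shot("top","b10");crop(im,160,60,400,260,3,"pics/b10t.png")
E
```

```text
t 19.7 p [ 0.4401 -0.0139  0.0374] yaw 90.68 zt [-0.0036 -0.0005 -1.    ] F [-0.5085 -3.4269 -4.9076] op 0.0193
```

View pics/b10.png

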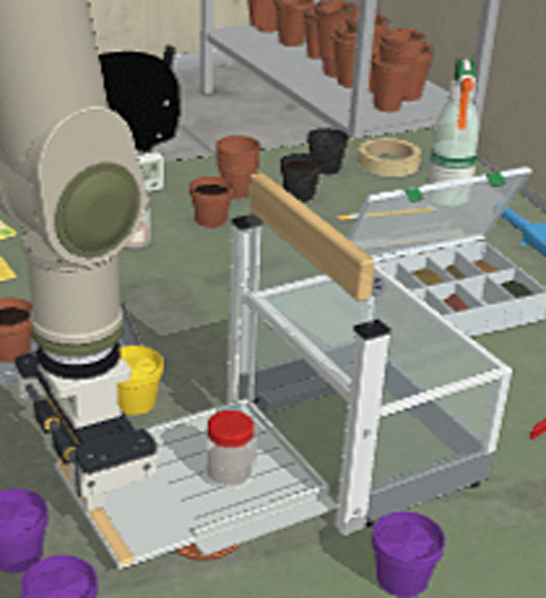

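View pics/b10t.png

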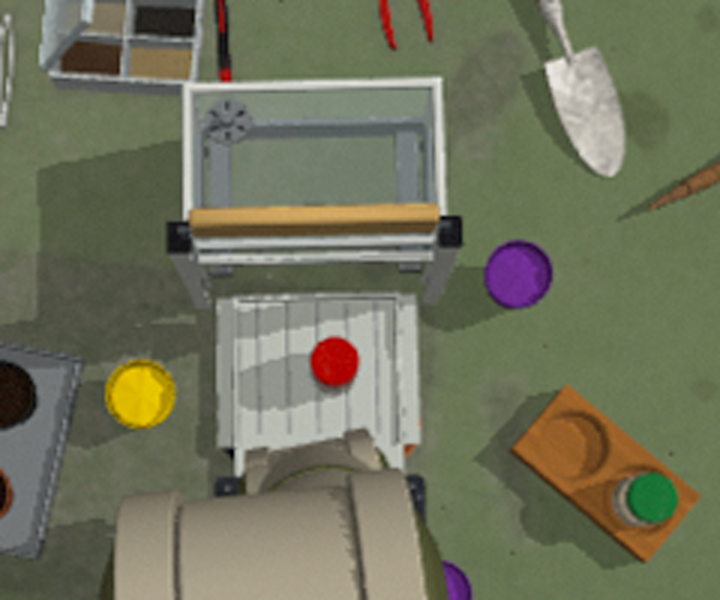

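```bash
python3 - <<'E'
from h import *
im=cv2.imread("pics/top_b10_raw.png");hs=cv2.cvtColor(im,cv2.COLOR_BGR2HSV)
m=((hs[...,0]<5)|(hs[...,0]>175))&(hs[...,1]>180)&(hs[...,2]>120)
n,l,s,c=cv2.connectedComponentsWithStats(m.astype(np.uint8))
for i in range(1,n):
    if s[i,4]>80:print(s[i],c[i],plane("top",c[i],.092))
m=(abs(hs[...,0].astype(int)-70)<12)&(hs[...,1]>150)
n,l,s,c=cv2.connectedComponentsWithStats(m.astype(np.uint8))
for i in range(1,n):
    if s[i,4]>80:print(s[i],c[i],plane("top",c[i],.078))
E
```

```text
[264 173  15  15 189] [271.06349206 180.11111111] [ 0.59071335 -0.02698791  0.092     ]
[369 218  17  16 197] [376.90862944 225.43147208] [ 0.46075096 -0.33035033  0.078     ]
```

Call:
apply_moves([
  {"dx": 0,"dy": 0,"dz": 0,"ax": 0,"ay": 0,"az": 0,"gripper": 0},
  {"dx": 0,"dy": 0,"dz": 0,"ax": 0,"ay": 0,"az": 0,"gripper": 0},
  {"dx": 0,"dy": 0,"dz": 0,"ax": 0,"ay": 0,"az": 0,"gripper": 0},
  {"dx": 0,"dy": 0,"dz": 0,"ax": 0,"ay": 0,"az": 0,"gripper": 0},
  {"dx": 0,"dy": 0,"dz": 0.2,"ax": 0,"ay": 0,"az": 0,"gripper": 0},
  {"dx": 0,"dy": 0,"dz": 0.4,"ax": 0,"ay": 0,"az": 0,"gripper": 0},
  {"dx": 0,"dy": 0,"dz": 0.6,"ax": 0,"ay": 0,"az": 0,"gripper": 0},
  {"dx": 0,"dy": 0,"dz": 0.7,"ax": 0,"ay": 0,"az": 0,"gripper": 0},
  {"dx": 0,"dy": 0,"dz": 0.7,"ax": 0,"ay": 0,"az": 0,"gripper": 0},
])

```text
t: 20.7
eef_pos: [0.443, -0.0138, 0.1801]
ee_rot: [0.001, 0.703, 0.711, 0.001]
force: [-0.3, -0.4, 1.0]
opening: 0.0867
```

Call:
apply_moves([
  {"dx": 0.2,"dy": -0.066,"dz": 0,"ax": 0,"ay": 0,"az": 0,"gripper": 0},
  {"dx": 0.4,"dy": -0.066,"dz": 0,"ax": 0,"ay": 0,"az": 0,"gripper": 0},
  {"dx": 0.6,"dy": -0.066,"dz": 0,"ax": 0,"ay": 0,"az": 0,"gripper": 0},
  {"dx": 0.735,"dy": -0.066,"dz": 0,"ax": 0,"ay": 0,"az": 0,"gripper": 0},
  {"dx": 0.735,"dy": -0.066,"dz": 0,"ax": 0,"ay": 0,"az": 0,"gripper": 0},
  {"dx": 0.735,"dy": -0.066,"dz": -0.2,"ax": 0,"ay": 0,"az": 0,"gripper": 0},
  {"dx": 0.735,"dy": -0.066,"dz": -0.35,"ax": 0,"ay": 0,"az": 0,"gripper": 0},
], force=15)

```text
t: 21.4
eef_pos: [0.5887, -0.027, 0.1081]
ee_rot: [0.001, 0.703, 0.711, 0.001]
force: [-0.2, 0.3, -0.1]
opening: 0.0927
```

```bash
python3 - <<'E'
from h import *
st();im=shot("side","b11");crop(im,180,50,390,280,2.6,"pics/b11.png")
E
```

```text
t 21.4 p [ 0.5887 -0.027   0.1081] yaw 90.68 zt [ 0.002  -0.0001 -1.    ] F [-0.223   0.3209 -0.1362] op 0.0927
```

View pics/b11.png

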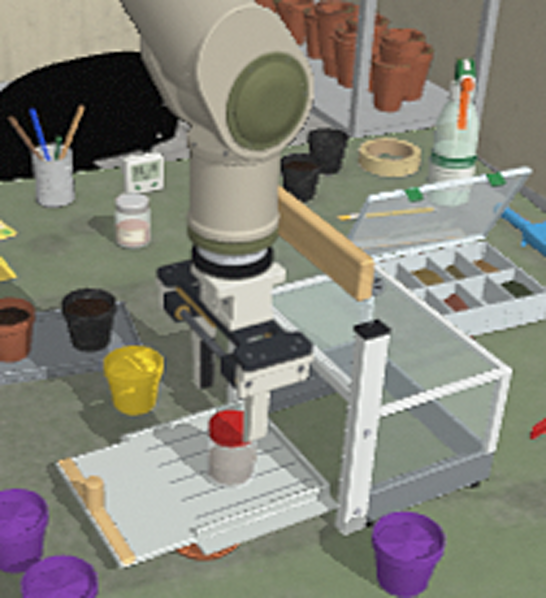

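Fingers straddle the jar; descend 53 mm and close.

Call:
apply_moves([
  {"dx": 0.01,"dy": 0,"dz": -0.12,"ax": 0,"ay": 0,"az": 0,"gripper": 0},
  {"dx": 0.01,"dy": 0,"dz": -0.24,"ax": 0,"ay": 0,"az": 0,"gripper": 0},
  {"dx": 0.01,"dy": 0,"dz": -0.265,"ax": 0,"ay": 0,"az": 0,"gripper": 0},
  {"dx": 0.01,"dy": 0,"dz": -0.265,"ax": 0,"ay": 0,"az": 0,"gripper": 255},
  {"dx": 0.01,"dy": 0,"dz": -0.265,"ax": 0,"ay": 0,"az": 0,"gripper": 255},
  {"dx": 0.01,"dy": 0,"dz": -0.265,"ax": 0,"ay": 0,"az": 0,"gripper": 255},
  {"dx": 0.01,"dy": 0,"dz": -0.265,"ax": 0,"ay": 0,"az": 0,"gripper": 255},
  {"dx": 0.01,"dy": 0,"dz": -0.265,"ax": 0,"ay": 0,"az": 0,"gripper": 255},
  {"dx": 0.01,"dy": 0,"dz": -0.265,"ax": 0,"ay": 0,"az": 0,"gripper": 255},
  {"dx": 0.01,"dy": 0,"dz": -0.265,"ax": 0,"ay": 0,"az": 0,"gripper": 255},
])

```text
t: 22.45
eef_pos: [0.5884, -0.0269, 0.0512]
ee_rot: [-0.001, 0.703, 0.711, -0.001]
force: [-0.8, -0.5, 5.5]
opening: 0.0509
```

Call:
apply_moves([
  {"dx": 0,"dy": 0,"dz": 0.1,"ax": 0,"ay": 0,"az": 0,"gripper": 255},
  {"dx": 0,"dy": 0,"dz": 0.25,"ax": 0,"ay": 0,"az": 0,"gripper": 255},
  {"dx": 0,"dy": 0,"dz": 0.4,"ax": 0,"ay": 0,"az": 0,"gripper": 255},
  {"dx": -0.05,"dy": -0.1,"dz": 0.45,"ax": 0,"ay": 0,"az": 0,"gripper": 255},
  {"dx": -0.1,"dy": -0.25,"dz": 0.45,"ax": 0,"ay": 0,"az": 0,"gripper": 255},
  {"dx": -0.15,"dy": -0.4,"dz": 0.45,"ax": 0,"ay": 0,"az": 0,"gripper": 255},
  {"dx": -0.2,"dy": -0.55,"dz": 0.45,"ax": 0,"ay": 0,"az": 0,"gripper": 255},
  {"dx": -0.25,"dy": -0.7,"dz": 0.45,"ax": 0,"ay": 0,"az": 0,"gripper": 255},
  {"dx": -0.3,"dy": -0.85,"dz": 0.45,"ax": 0,"ay": 0,"az": 0,"gripper": 255},
  {"dx": -0.37,"dy": -0.95,"dz": 0.45,"ax": 0,"ay": 0,"az": 0,"gripper": 255},
  {"dx": -0.37,"dy": -1,"dz": 0.45,"ax": 0,"ay": 0,"az": 0,"gripper": 255},
])

```text
t: 23.55
eef_pos: [0.5121, -0.2292, 0.141]
ee_rot: [-0.002, 0.704, 0.71, -0.002]
force: [-0.0, 0.3, -0.2]
opening: 0.0514
```

Call:
apply_moves([
  {"dx": 0,"dy": -0.1,"dz": 0,"ax": 0,"ay": 0,"az": 0,"gripper": 255},
  {"dx": 0,"dy": -0.18,"dz": 0,"ax": 0,"ay": 0,"az": 0,"gripper": 255},
  {"dx": 0,"dy": -0.2,"dz": 0,"ax": 0,"ay": 0,"az": 0,"gripper": 255},
  {"dx": 0,"dy": -0.2,"dz": 0,"ax": 0,"ay": 0,"az": 0,"gripper": 255},
])

```text
t: 23.95
eef_pos: [0.5124, -0.2692, 0.1408]
ee_rot: [-0.002, 0.704, 0.71, -0.002]
force: [0.0, 0.2, -1.5]
opening: 0.0511
```

```bash
python3 - <<'E'
from h import *
st();im=shot("side","b12");crop(im,200,150,390,390,2.5,"pics/b12.png");im=shot("top","b12");crop(im,200,100,420,260,3.2,"pics/b12t.png")
E
```

```text
t 23.95 p [ 0.5124 -0.2692  0.1408] yaw 90.47 zt [-0.0057 -0.0003 -1.    ] F [ 0.0007  0.1847 -1.5017] op 0.0511
```

View pics/b12.png

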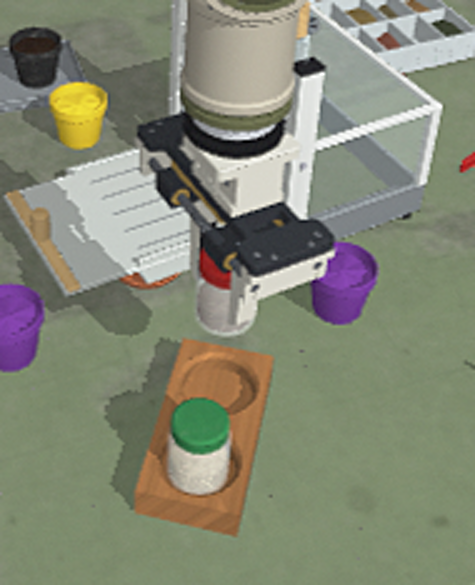

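View pics/b12t.png

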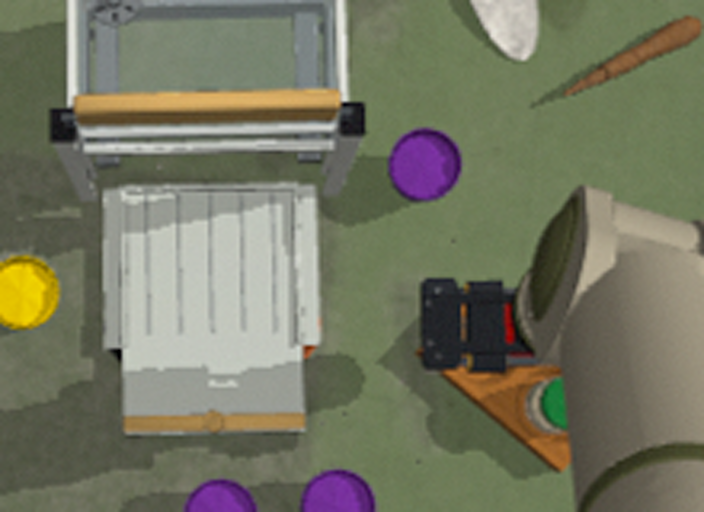

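```bash
python3 - <<'E'
from h import *
np.set_printoptions(precision=4,suppress=True)
f=lambda x,y:(200+(x+.5)/2.5-.5,150+(y+.5)/2.5-.5)
print("hole",plane("side",f(218,384),.03))
for a in((182,339),(274,356),(238,536),(136,513)):print(plane("side",f(*a),.03))
print("lid green top-centre",plane("side",f(201,420),.081))
K=proj("side",[[.516,-.267,.03],[.5124,-.2692,.1155]]);print((K-[200,150])*2.5)
E
```

```text
hole [ 0.517  -0.2696  0.03  ]
[ 0.5128 -0.208   0.03  ]
[ 0.5796 -0.2632  0.03  ]
[ 0.4571 -0.4088  0.03  ]
[ 0.3942 -0.3558  0.03  ]
lid green top-centre [ 0.4629 -0.3331  0.081 ]
[[214.8993 381.5567]
 [217.2904 317.2009]]
```

Call:
apply_moves([
  {"dx": 0.005,"dy": 0.005,"dz": -0.12,"ax": 0,"ay": -0.005,"az": 0,"gripper": 255},
  {"dx": 0.005,"dy": 0.005,"dz": -0.24,"ax": 0,"ay": -0.005,"az": 0,"gripper": 255},
  {"dx": 0.005,"dy": 0.005,"dz": -0.34,"ax": 0,"ay": -0.005,"az": 0,"gripper": 255},
  {"dx": 0.005,"dy": 0.005,"dz": -0.39,"ax": 0,"ay": -0.005,"az": 0,"gripper": 255},
  {"dx": 0.005,"dy": 0.005,"dz": -0.42,"ax": 0,"ay": -0.005,"az": 0,"gripper": 255},
  {"dx": 0.005,"dy": 0.005,"dz": -0.44,"ax": 0,"ay": -0.005,"az": 0,"gripper": 255},
  {"dx": 0.005,"dy": 0.005,"dz": -0.46,"ax": 0,"ay": -0.005,"az": 0,"gripper": 255},
  {"dx": 0.005,"dy": 0.005,"dz": -0.46,"ax": 0,"ay": -0.005,"az": 0,"gripper": 255},
])

```text
t: 24.85
eef_pos: [0.5135, -0.267, 0.049]
ee_rot: [-0.0, 0.704, 0.711, -0.0]
force: [0.3, 0.5, -0.7]
opening: 0.0513
```

```bash
python3 - <<'E'
from h import *
st();im=shot("side","b13");crop(im,230,210,340,370,3.7,"pics/b13.png")
E
```

```text
t 24.85 p [ 0.5135 -0.267   0.049 ] yaw 90.57 zt [-0.0004  0.     -1.    ] F [ 0.3054  0.4589 -0.6902] op 0.0513
```

View pics/b13.png

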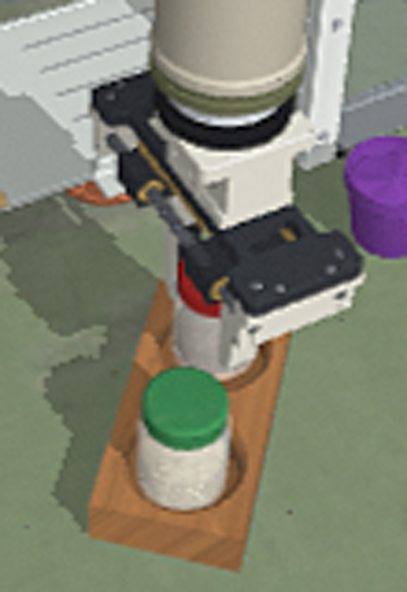

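Call:
apply_moves([
  {"dx": 0.005,"dy": -0.003,"dz": -0.02,"ax": 0,"ay": 0,"az": 0,"gripper": 255},
  {"dx": 0.005,"dy": -0.003,"dz": -0.035,"ax": 0,"ay": 0,"az": 0,"gripper": 255},
  {"dx": 0.005,"dy": -0.003,"dz": -0.05,"ax": 0,"ay": 0,"az": 0,"gripper": 255},
  {"dx": 0.005,"dy": -0.003,"dz": -0.062,"ax": 0,"ay": 0,"az": 0,"gripper": 255},
  {"dx": 0.005,"dy": -0.003,"dz": -0.062,"ax": 0,"ay": 0,"az": 0,"gripper": 255},
])

```text
t: 25.4
eef_pos: [0.5148, -0.2677, 0.0369]
ee_rot: [0.0, 0.704, 0.711, -0.0]
force: [-1.1, 0.8, 3.2]
opening: 0.0513
```

Call:
apply_moves([
  {"dx": 0,"dy": 0,"dz": 0,"ax": 0,"ay": 0,"az": 0,"gripper": 60},
  {"dx": 0,"dy": 0,"dz": 0,"ax": 0,"ay": 0,"az": 0,"gripper": 60},
  {"dx": 0,"dy": 0,"dz": 0,"ax": 0,"ay": 0,"az": 0,"gripper": 60},
  {"dx": 0,"dy": 0,"dz": 0,"ax": 0,"ay": 0,"az": 0,"gripper": 60},
  {"dx": 0,"dy": 0,"dz": 0.15,"ax": 0,"ay": 0,"az": 0,"gripper": 60},
  {"dx": 0,"dy": 0,"dz": 0.35,"ax": 0,"ay": 0,"az": 0,"gripper": 60},
  {"dx": 0,"dy": 0,"dz": 0.55,"ax": 0,"ay": 0,"az": 0,"gripper": 60},
  {"dx": 0,"dy": 0.2,"dz": 0.6,"ax": 0,"ay": 0,"az": 0,"gripper": 60},
  {"dx": -0.1,"dy": 0.45,"dz": 0.6,"ax": 0,"ay": 0,"az": 0,"gripper": 60},
  {"dx": -0.2,"dy": 0.7,"dz": 0.6,"ax": 0,"ay": 0,"az": 0,"gripper": 100},
  {"dx": -0.3,"dy": 0.95,"dz": 0.6,"ax": 0,"ay": 0,"az": 0,"gripper": 120},
  {"dx": -0.3,"dy": 1,"dz": 0.6,"ax": 0,"ay": 0,"az": 0,"gripper": 120},
])

```text
t: 26.6
eef_pos: [0.4522, -0.0643, 0.157]
ee_rot: [-0.001, 0.702, 0.712, -0.0]
force: [0.9, -1.1, -0.5]
opening: 0.0522
```

```bash
python3 - <<'E'
from h import *
np.set_printoptions(precision=4,suppress=True)
st();im=shot("side","b14");crop(im,200,150,390,390,2.5,"pics/b14.png");im=shot("top","b14");crop(im,200,100,420,260,3.2,"pics/b14t.png")
E
```

```text
t 26.6 p [ 0.4522 -0.0643  0.157 ] yaw 90.76 zt [-0.0014  0.0007 -1.    ] F [ 0.8883 -1.0927 -0.5311] op 0.0522
```

View pics/b14.png

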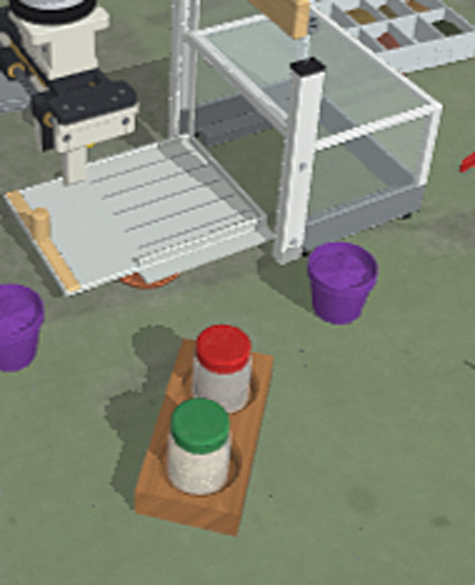

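View pics/b14t.png

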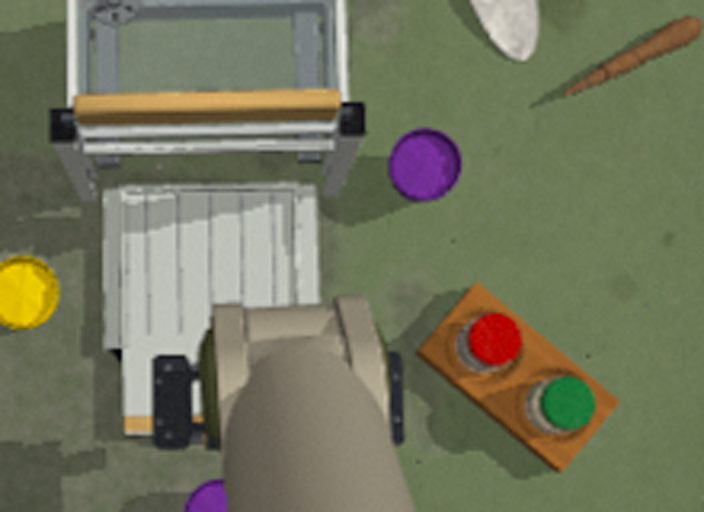

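Call:
apply_moves([
  {"dx": -0.048,"dy": 0.15,"dz": 0,"ax": 0,"ay": 0,"az": 0,"gripper": 120},
  {"dx": -0.048,"dy": 0.252,"dz": 0,"ax": 0,"ay": 0,"az": 0,"gripper": 120},
  {"dx": -0.048,"dy": 0.252,"dz": -0.1,"ax": 0,"ay": 0,"az": 0,"gripper": 120},
  {"dx": -0.048,"dy": 0.252,"dz": -0.25,"ax": 0,"ay": 0,"az": 0,"gripper": 120},
  {"dx": -0.048,"dy": 0.252,"dz": -0.4,"ax": 0,"ay": 0,"az": 0,"gripper": 120},
  {"dx": -0.048,"dy": 0.252,"dz": -0.55,"ax": 0,"ay": 0,"az": 0,"gripper": 120},
  {"dx": -0.048,"dy": 0.252,"dz": -0.59,"ax": 0,"ay": 0,"az": 0,"gripper": 120},
  {"dx": -0.048,"dy": 0.252,"dz": -0.59,"ax": 0,"ay": 0,"az": 0,"gripper": 255},
  {"dx": -0.048,"dy": 0.252,"dz": -0.59,"ax": 0,"ay": 0,"az": 0,"gripper": 255},
  {"dx": -0.048,"dy": 0.252,"dz": -0.59,"ax": 0,"ay": 0,"az": 0,"gripper": 255},
  {"dx": -0.048,"dy": 0.252,"dz": -0.59,"ax": 0,"ay": 0,"az": 0,"gripper": 255},
  {"dx": -0.048,"dy": 0.252,"dz": -0.59,"ax": 0,"ay": 0,"az": 0,"gripper": 255},
], force=25)

```text
t: 27.9
eef_pos: [0.445, -0.0139, 0.0401]
ee_rot: [0.0, 0.702, 0.713, 0.001]
force: [-0.2, 3.2, 9.3]
opening: 0.0193
```

```bash
python3 - <<'E'
from h import *
st();im=shot("side","b15");crop(im,160,50,390,280,2.6,"pics/b15.png")
E
```

```text
t 27.9 p [ 0.445  -0.0139  0.0401] yaw 90.88 zt [ 0.0019  0.0011 -1.    ] F [-0.2419  3.176   9.27  ] op 0.0193
```

View pics/b15.png

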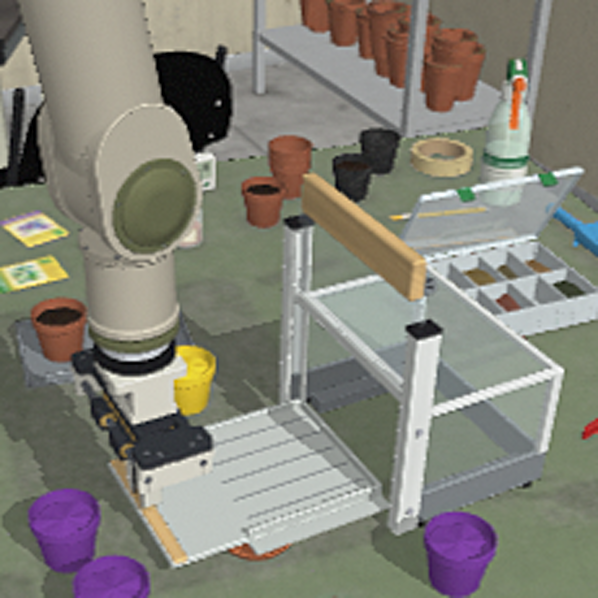

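Knob gripped; push home, first 150 mm, then feel for the stop.

Call:
apply_moves([
  {"dx": 0.05,"dy": 0,"dz": 0,"ax": 0,"ay": 0,"az": 0,"gripper": 255},
  {"dx": 0.13,"dy": 0.002,"dz": 0,"ax": 0,"ay": 0,"az": 0,"gripper": 255},
  {"dx": 0.22,"dy": 0.004,"dz": 0,"ax": 0,"ay": 0,"az": 0,"gripper": 255},
  {"dx": 0.31,"dy": 0.006,"dz": 0,"ax": 0,"ay": 0,"az": 0,"gripper": 255},
  {"dx": 0.4,"dy": 0.007,"dz": 0,"ax": 0,"ay": 0,"az": 0,"gripper": 255},
  {"dx": 0.49,"dy": 0.009,"dz": 0,"ax": 0,"ay": 0,"az": 0,"gripper": 255},
  {"dx": 0.58,"dy": 0.01,"dz": 0,"ax": 0,"ay": 0,"az": 0,"gripper": 255},
  {"dx": 0.66,"dy": 0.012,"dz": 0,"ax": 0,"ay": 0,"az": 0,"gripper": 255},
  {"dx": 0.73,"dy": 0.014,"dz": 0,"ax": 0,"ay": 0,"az": 0,"gripper": 255},
  {"dx": 0.77,"dy": 0.014,"dz": 0,"ax": 0,"ay": 0,"az": 0,"gripper": 255},
  {"dx": 0.77,"dy": 0.014,"dz": 0,"ax": 0,"ay": 0,"az": 0,"gripper": 255},
])

```text
t: 29.05
eef_pos: [0.6005, -0.0108, 0.0403]
ee_rot: [0.001, 0.702, 0.713, 0.002]
force: [1.6, 1.7, -1.6]
opening: 0.0194
```

Call:
apply_moves([
  {"dx": 0.02,"dy": 0,"dz": 0,"ax": 0,"ay": 0,"az": 0,"gripper": 255},
  {"dx": 0.04,"dy": 0,"dz": 0,"ax": 0,"ay": 0,"az": 0,"gripper": 255},
  {"dx": 0.06,"dy": 0,"dz": 0,"ax": 0,"ay": 0,"az": 0,"gripper": 255},
  {"dx": 0.06,"dy": 0,"dz": 0,"ax": 0,"ay": 0,"az": 0,"gripper": 255},
])

```text
t: 29.45
eef_pos: [0.6088, -0.0107, 0.0402]
ee_rot: [-0.002, 0.702, 0.713, -0.001]
force: [-10.4, 2.5, 7.5]
opening: 0.0194
```

Call:
apply_moves([
  {"dx": 0,"dy": 0,"dz": 0,"ax": 0,"ay": 0,"az": 0,"gripper": 120},
  {"dx": 0,"dy": 0,"dz": 0,"ax": 0,"ay": 0,"az": 0,"gripper": 120},
  {"dx": 0,"dy": 0,"dz": 0,"ax": 0,"ay": 0,"az": 0,"gripper": 120},
  {"dx": 0,"dy": 0,"dz": 0,"ax": 0,"ay": 0,"az": 0,"gripper": 120},
  {"dx": 0,"dy": 0,"dz": 0.15,"ax": 0,"ay": 0,"az": 0,"gripper": 120},
  {"dx": 0,"dy": 0,"dz": 0.3,"ax": 0,"ay": 0,"az": 0,"gripper": 120},
  {"dx": -0.15,"dy": 0,"dz": 0.4,"ax": 0,"ay": 0,"az": 0,"gripper": 120},
  {"dx": -0.3,"dy": 0,"dz": 0.6,"ax": 0,"ay": 0,"az": 0,"gripper": 120},
  {"dx": -0.4,"dy": 0,"dz": 0.85,"ax": 0,"ay": 0,"az": 0,"gripper": 120},
  {"dx": -0.4,"dy": 0,"dz": 1,"ax": 0,"ay": 0,"az": 0,"gripper": 120},
])

```text
t: 30.45
eef_pos: [0.5268, -0.011, 0.2428]
ee_rot: [-0.001, 0.702, 0.713, -0.001]
force: [0.8, 0.4, 0.5]
opening: 0.0491
```

```bash
python3 - <<'E'
from h import *
st();im=shot("side","b16");crop(im,180,50,390,280,2.6,"pics/b16.png")
E
```

```text
t 30.45 p [ 0.5268 -0.011   0.2428] yaw 90.9 zt [-0.0029  0.0009 -1.    ] F [0.8368 0.4132 0.5045] op 0.0491
```

View pics/b16.png

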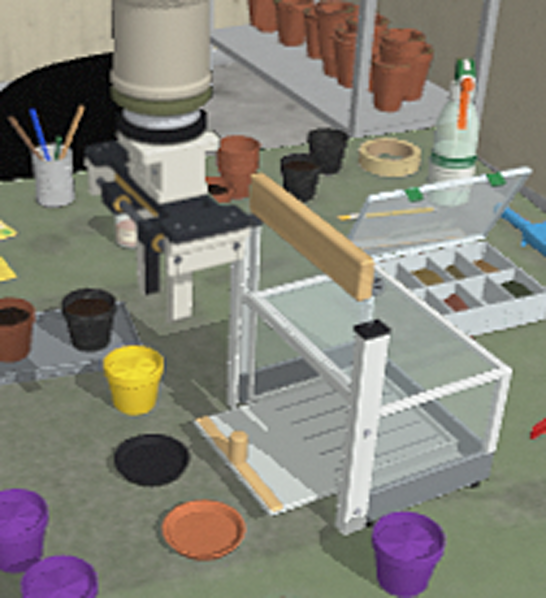

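Call:
apply_moves([
  {"dx": 0,"dy": 0,"dz": 0.15,"ax": 0,"ay": 0,"az": -0.14,"gripper": 120},
  {"dx": 0,"dy": 0,"dz": 0.3,"ax": 0,"ay": 0,"az": -0.28,"gripper": 120},
  {"dx": 0,"dy": 0,"dz": 0.45,"ax": 0,"ay": 0,"az": -0.42,"gripper": 120},
  {"dx": 0,"dy": 0,"dz": 0.45,"ax": 0,"ay": 0,"az": -0.56,"gripper": 120},
  {"dx": 0,"dy": 0,"dz": 0.45,"ax": 0,"ay": 0,"az": -0.7,"gripper": 120},
  {"dx": 0,"dy": 0,"dz": 0.45,"ax": 0,"ay": 0,"az": -0.75,"gripper": 120},
])

```text
t: 31.1
eef_pos: [0.5303, -0.0108, 0.3377]
ee_rot: [0.002, 0.922, 0.387, 0.002]
force: [-0.2, -0.1, -0.3]
opening: 0.0494
```

Call:
apply_moves([
  {"dx": 0.05,"dy": 0,"dz": 0,"ax": 0,"ay": 0,"az": -0.14,"gripper": 120},
  {"dx": 0.1,"dy": 0,"dz": 0,"ax": 0,"ay": 0,"az": -0.28,"gripper": 120},
  {"dx": 0.2,"dy": 0,"dz": 0,"ax": 0,"ay": 0,"az": -0.42,"gripper": 120},
  {"dx": 0.35,"dy": 0,"dz": 0,"ax": 0,"ay": 0,"az": -0.56,"gripper": 120},
  {"dx": 0.5,"dy": 0,"dz": 0,"ax": 0,"ay": 0,"az": -0.7,"gripper": 120},
  {"dx": 0.65,"dy": 0,"dz": 0,"ax": 0,"ay": 0,"az": -0.748,"gripper": 120},
  {"dx": 0.75,"dy": 0,"dz": 0,"ax": 0,"ay": 0,"az": -0.748,"gripper": 120},
  {"dx": 0.757,"dy": 0.03,"dz": 0,"ax": 0,"ay": 0,"az": -0.748,"gripper": 120},
])

```text
t: 31.9
eef_pos: [0.6837, -0.0054, 0.3365]
ee_rot: [0.003, 1.0, 0.006, 0.001]
force: [0.3, -0.2, -0.4]
opening: 0.0492
```

```bash
python3 - <<'E'
from h import *
st();im=shot("side","b17");crop(im,180,20,390,250,2.6,"pics/b17.png")
E
```

```text
t 31.9 p [ 0.6837 -0.0054  0.3365] yaw 0.64 zt [ 0.002  -0.0067 -1.    ] F [ 0.3372 -0.2024 -0.3551] op 0.0492
```

View pics/b17.png

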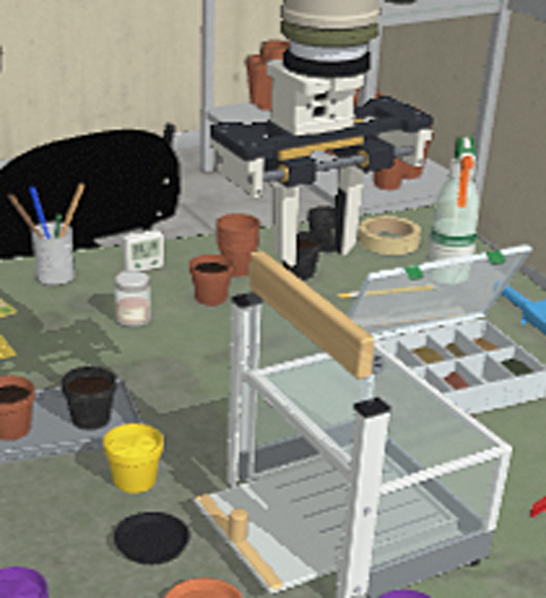

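Call:
apply_moves([
  {"dx": -0.026,"dy": 0,"dz": 0,"ax": 0.006,"ay": 0,"az": 0.005,"gripper": 120},
  {"dx": -0.026,"dy": 0,"dz": -0.12,"ax": 0.006,"ay": 0,"az": 0.005,"gripper": 120},
  {"dx": -0.026,"dy": 0,"dz": -0.26,"ax": 0.006,"ay": 0,"az": 0.005,"gripper": 120},
  {"dx": -0.026,"dy": 0,"dz": -0.342,"ax": 0.006,"ay": 0,"az": 0.005,"gripper": 120},
  {"dx": -0.026,"dy": 0,"dz": -0.342,"ax": 0.006,"ay": 0,"az": 0.005,"gripper": 120},
  {"dx": -0.026,"dy": 0,"dz": -0.342,"ax": 0.006,"ay": 0,"az": 0.005,"gripper": 255},
  {"dx": -0.026,"dy": 0,"dz": -0.342,"ax": 0.006,"ay": 0,"az": 0.005,"gripper": 255},
  {"dx": -0.026,"dy": 0,"dz": -0.342,"ax": 0.006,"ay": 0,"az": 0.005,"gripper": 255},
  {"dx": -0.026,"dy": 0,"dz": -0.342,"ax": 0.006,"ay": 0,"az": 0.005,"gripper": 255},
  {"dx": -0.026,"dy": 0,"dz": -0.342,"ax": 0.006,"ay": 0,"az": 0.005,"gripper": 255},
  {"dx": -0.026,"dy": 0,"dz": -0.342,"ax": 0.006,"ay": 0,"az": 0.005,"gripper": 255},
  {"dx": -0.026,"dy": 0,"dz": -0.342,"ax": 0.006,"ay": 0,"az": 0.005,"gripper": 255},
], force=40)

```text
t: 33.15
eef_pos: [0.6784, -0.0035, 0.2688]
ee_rot: [-0.0, 1.0, 0.009, 0.002]
force: [6.0, 0.2, 2.0]
opening: 0.0157
```

Call:
apply_moves([
  {"dx": 0,"dy": 0,"dz": -0.04,"ax": 0,"ay": 0,"az": 0,"gripper": 255},
  {"dx": 0,"dy": 0,"dz": -0.1,"ax": 0,"ay": 0,"az": 0,"gripper": 255},
  {"dx": 0,"dy": 0,"dz": -0.17,"ax": 0,"ay": 0,"az": 0,"gripper": 255},
  {"dx": 0,"dy": 0,"dz": -0.24,"ax": 0,"ay": 0,"az": 0,"gripper": 255},
  {"dx": 0,"dy": 0,"dz": -0.31,"ax": 0,"ay": 0,"az": 0,"gripper": 255},
  {"dx": 0,"dy": 0,"dz": -0.38,"ax": 0,"ay": 0,"az": 0,"gripper": 255},
  {"dx": 0,"dy": 0,"dz": -0.45,"ax": 0,"ay": 0,"az": 0,"gripper": 255},
  {"dx": 0,"dy": 0,"dz": -0.48,"ax": 0,"ay": 0,"az": 0,"gripper": 255},
  {"dx": 0,"dy": 0,"dz": -0.5,"ax": 0,"ay": 0,"az": 0,"gripper": 255},
  {"dx": 0,"dy": 0,"dz": -0.5,"ax": 0,"ay": 0,"az": 0,"gripper": 255},
])

```text
t: 34.15
eef_pos: [0.6784, -0.0035, 0.1683]
ee_rot: [-0.0, 1.0, 0.009, 0.002]
force: [5.2, -0.2, -7.2]
opening: 0.0157
```

Call:
apply_moves([
  {"dx": 0,"dy": 0,"dz": -0.01,"ax": 0,"ay": 0,"az": 0,"gripper": 255},
  {"dx": 0,"dy": 0,"dz": -0.02,"ax": 0,"ay": 0,"az": 0,"gripper": 255},
  {"dx": 0,"dy": 0,"dz": -0.03,"ax": 0,"ay": 0,"az": 0,"gripper": 255},
  {"dx": 0,"dy": 0,"dz": -0.03,"ax": 0,"ay": 0,"az": 0,"gripper": 255},
])

```text
t: 34.55
eef_pos: [0.6785, -0.0035, 0.1623]
ee_rot: [-0.0, 1.0, 0.009, 0.002]
force: [2.0, 0.7, 2.3]
opening: 0.0158
```

Call:
apply_moves([
  {"dx": 0,"dy": 0,"dz": -0.01,"ax": 0,"ay": 0,"az": 0,"gripper": 255},
  {"dx": 0,"dy": 0,"dz": -0.02,"ax": 0,"ay": 0,"az": 0,"gripper": 255},
  {"dx": 0,"dy": 0,"dz": -0.02,"ax": 0,"ay": 0,"az": 0,"gripper": 255},
])

```text
t: 34.85
eef_pos: [0.6785, -0.0036, 0.158]
ee_rot: [-0.0, 1.0, 0.009, 0.002]
force: [2.3, -0.0, 2.3]
opening: 0.0158
```

Call:
apply_moves([
  {"dx": 0,"dy": 0,"dz": -0.01,"ax": 0,"ay": 0,"az": 0,"gripper": 255},
  {"dx": 0,"dy": 0,"dz": -0.015,"ax": 0,"ay": 0,"az": 0,"gripper": 255},
  {"dx": 0,"dy": 0,"dz": -0.015,"ax": 0,"ay": 0,"az": 0,"gripper": 255},
])

```text
t: 35.15
eef_pos: [0.6785, -0.0035, 0.1574]
ee_rot: [-0.001, 1.0, 0.009, 0.002]
force: [-4.8, 0.6, 23.5]
opening: 0.0157
```

```bash
python3 - <<'E'
from h import *
st();im=shot("side","b18");crop(im,250,110,370,250,4.2,"pics/b18.png")
E
```

```text
t 35.15 p [ 0.6785 -0.0035  0.1574] yaw 1.03 zt [ 0.0045  0.0013 -1.    ] F [-4.8171  0.6202 23.5329] op 0.0157
```

View pics/b18.png

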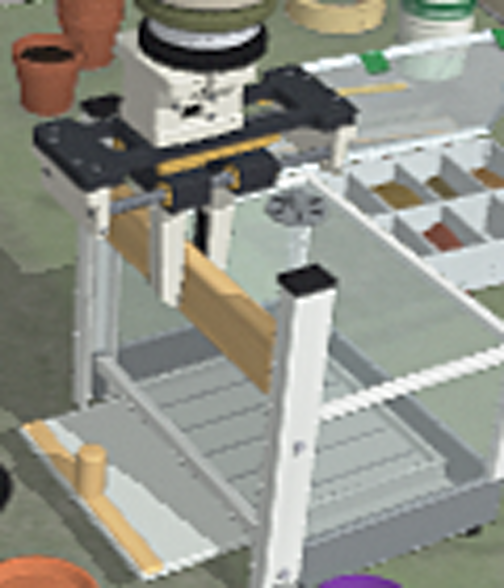

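Call:
apply_moves([
  {"dx": 0,"dy": 0,"dz": 0,"ax": 0,"ay": 0,"az": 0,"gripper": 100},
  {"dx": 0,"dy": 0,"dz": 0,"ax": 0,"ay": 0,"az": 0,"gripper": 100},
  {"dx": 0,"dy": 0,"dz": 0,"ax": 0,"ay": 0,"az": 0,"gripper": 100},
  {"dx": 0,"dy": 0,"dz": 0,"ax": 0,"ay": 0,"az": 0,"gripper": 100},
  {"dx": 0,"dy": 0,"dz": 0,"ax": 0,"ay": 0,"az": 0,"gripper": 100},
  {"dx": 0,"dy": 0,"dz": 0.15,"ax": 0,"ay": 0,"az": 0,"gripper": 100},
  {"dx": 0,"dy": 0,"dz": 0.35,"ax": 0,"ay": 0,"az": 0,"gripper": 60},
  {"dx": 0,"dy": 0,"dz": 0.5,"ax": 0,"ay": 0,"az": 0,"gripper": 0},
  {"dx": -0.2,"dy": 0,"dz": 0.5,"ax": 0,"ay": 0,"az": 0,"gripper": 0},
  {"dx": -0.45,"dy": 0.2,"dz": 0.5,"ax": 0,"ay": 0,"az": 0,"gripper": 0},
  {"dx": -0.65,"dy": 0.45,"dz": 0.5,"ax": 0,"ay": 0,"az": 0,"gripper": 0},
  {"dx": -0.85,"dy": 0.7,"dz": 0.5,"ax": 0,"ay": 0,"az": 0,"gripper": 0},
])

```text
t: 36.4
eef_pos: [0.5335, 0.1046, 0.2575]
ee_rot: [-0.001, 1.0, 0.008, 0.002]
force: [0.1, 1.8, -0.0]
opening: 0.0925
```

```bash
python3 - <<'E'
from h import *
st();im=shot("side","b19");crop(im,220,120,390,270,4.6,"pics/b19.png");im=shot("top","b19");crop(im,120,80,330,260,3.6,"pics/b19t.png")
E
```

```text
t 36.4 p [0.5335 0.1046 0.2575] yaw 0.95 zt [ 0.0047  0.0014 -1.    ] F [ 0.0699  1.8169 -0.0399] op 0.0925
```

View pics/b19.png

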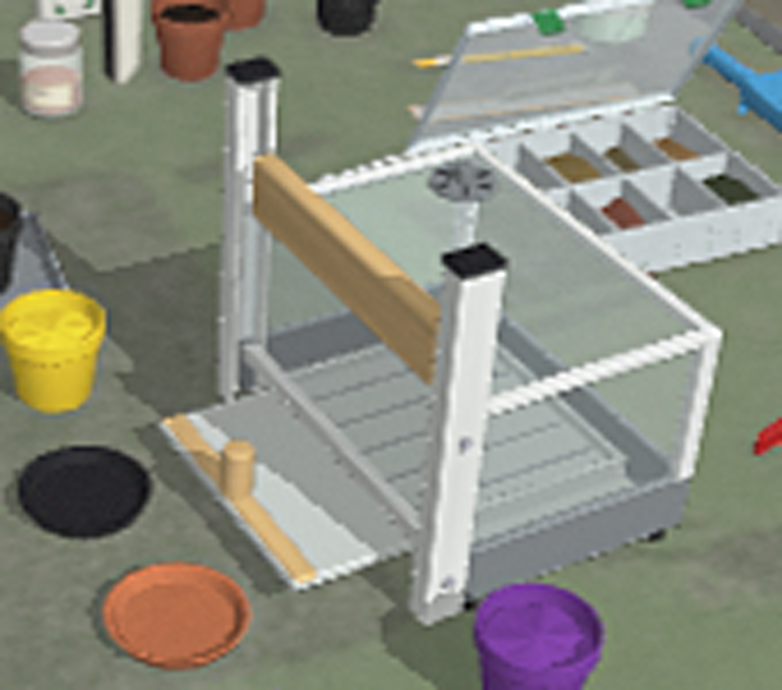

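View pics/b19t.png

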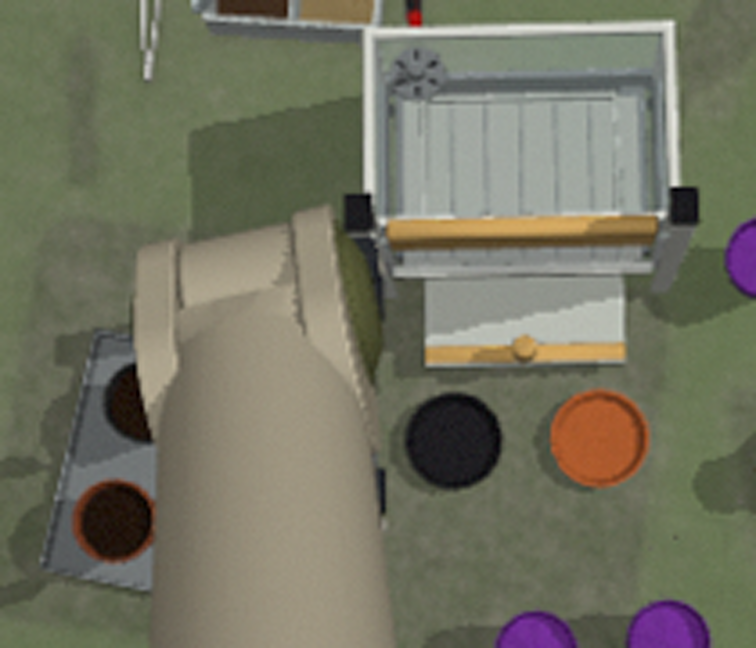

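```bash
python3 - <<'E'
from h import *
np.set_printoptions(precision=4,suppress=True)
g=lambda x,y:(120+(x+.5)/3.6-.5,80+(y+.5)/3.6-.5)
d=lambda x,y:(220+(x+.5)/4.6-.5,120+(y+.5)/4.6-.5)
print("black",plane("top",g(454,440),.012),"terr",plane("top",g(599.5,438.5),.012))
print("side black",plane("side",d(84,490),.012),"terr",plane("side",d(176.5,614),.012))
print("terr pot soil",plane("top",g(115,520.5),.058))
o,r=ray("side",d(257,157));print("rail top",o+r*(.6716-o[0])/r[0])
o,r=ray("side",d(257,142));print("rail top before",o+r*(.6716-o[0])/r[0])
print("knob",tri(d(237,450),g(525,347.5)))
E
```

```text
black [0.5365 0.05   0.012 ] terr [ 0.5377 -0.0736  0.012 ]
side black [0.5361 0.0456 0.012 ] terr [ 0.5388 -0.0777  0.012 ]
terr pot soil [0.4656 0.324  0.058 ]
rail top [0.6716 0.0882 0.1909]
rail top before [0.6716 0.0889 0.2008]
knob (array([ 0.6092, -0.0111,  0.0587]), np.float64(0.0025103262622253554))
```

Call:
apply_moves([
  {"dx": 0,"dy": 0.1,"dz": 0,"ax": 0,"ay": 0,"az": 0.14,"gripper": 0},
  {"dx": -0.05,"dy": 0.2,"dz": 0,"ax": 0,"ay": 0,"az": 0.28,"gripper": 0},
  {"dx": -0.1,"dy": 0.3,"dz": 0,"ax": 0,"ay": 0,"az": 0.42,"gripper": 0},
  {"dx": -0.15,"dy": 0.4,"dz": 0,"ax": 0,"ay": 0,"az": 0.56,"gripper": 0},
  {"dx": -0.2,"dy": 0.5,"dz": 0,"ax": 0,"ay": 0,"az": 0.7,"gripper": 0},
  {"dx": -0.2,"dy": 0.55,"dz": 0,"ax": 0,"ay": 0,"az": 0.75,"gripper": 0},
], force=12)

```text
t: 37.1
eef_pos: [0.4901, 0.2211, 0.2573]
ee_rot: [-0.002, 0.918, 0.397, 0.0]
force: [0.4, -0.4, 0.0]
opening: 0.0931
```

Call:
apply_moves([
  {"dx": 0,"dy": 0.1,"dz": 0,"ax": 0,"ay": 0,"az": 0.14,"gripper": 0},
  {"dx": -0.05,"dy": 0.2,"dz": -0.1,"ax": 0,"ay": 0,"az": 0.28,"gripper": 0},
  {"dx": -0.1,"dy": 0.3,"dz": -0.2,"ax": 0,"ay": 0,"az": 0.42,"gripper": 0},
  {"dx": -0.13,"dy": 0.4,"dz": -0.3,"ax": 0,"ay": 0,"az": 0.56,"gripper": 0},
  {"dx": -0.13,"dy": 0.5,"dz": -0.4,"ax": 0,"ay": 0,"az": 0.7,"gripper": 0},
  {"dx": -0.13,"dy": 0.54,"dz": -0.5,"ax": 0,"ay": 0,"az": 0.74,"gripper": 0},
  {"dx": -0.13,"dy": 0.54,"dz": -0.5,"ax": 0,"ay": 0,"az": 0.74,"gripper": 0},
])

```text
t: 37.8
eef_pos: [0.4638, 0.329, 0.1548]
ee_rot: [-0.003, 0.7, 0.714, -0.003]
force: [-0.2, 0.0, 0.0]
opening: 0.0933
```

```bash
python3 - <<'E'
from h import *
st()
E
```

```text
t 37.8 p [0.4638 0.329  0.1548] yaw 91.2 zt [-0.0075 -0.0001 -1.    ] F [-0.1627  0.0155  0.0472] op 0.0933
```

Call:
apply_moves([
  {"dx": 0.02,"dy": -0.025,"dz": 0,"ax": 0,"ay": -0.007,"az": -0.015,"gripper": 0},
  {"dx": 0.02,"dy": -0.025,"dz": -0.2,"ax": 0,"ay": -0.007,"az": -0.015,"gripper": 0},
  {"dx": 0.02,"dy": -0.025,"dz": -0.4,"ax": 0,"ay": -0.007,"az": -0.015,"gripper": 0},
  {"dx": 0.02,"dy": -0.025,"dz": -0.58,"ax": 0,"ay": -0.007,"az": -0.015,"gripper": 0},
  {"dx": 0.02,"dy": -0.025,"dz": -0.588,"ax": 0,"ay": -0.007,"az": -0.015,"gripper": 0},
  {"dx": 0.02,"dy": -0.025,"dz": -0.588,"ax": 0,"ay": -0.007,"az": -0.015,"gripper": 255},
  {"dx": 0.02,"dy": -0.025,"dz": -0.588,"ax": 0,"ay": -0.007,"az": -0.015,"gripper": 255},
  {"dx": 0.02,"dy": -0.025,"dz": -0.588,"ax": 0,"ay": -0.007,"az": -0.015,"gripper": 255},
  {"dx": 0.02,"dy": -0.025,"dz": -0.588,"ax": 0,"ay": -0.007,"az": -0.015,"gripper": 255},
  {"dx": 0.02,"dy": -0.025,"dz": -0.588,"ax": 0,"ay": -0.007,"az": -0.015,"gripper": 255},
])

```text
t: 38.8
eef_pos: [0.4687, 0.3243, 0.0389]
ee_rot: [0.0, 0.705, 0.709, 0.001]
force: [-1.1, -0.4, 9.7]
opening: 0.0668
```

Call:
apply_moves([
  {"dx": 0,"dy": 0,"dz": 0.15,"ax": 0,"ay": 0,"az": 0,"gripper": 255},
  {"dx": 0,"dy": 0,"dz": 0.35,"ax": 0,"ay": 0,"az": 0,"gripper": 255},
  {"dx": 0,"dy": 0,"dz": 0.55,"ax": 0,"ay": 0,"az": 0,"gripper": 255},
  {"dx": 0.05,"dy": -0.1,"dz": 0.6,"ax": 0,"ay": 0,"az": 0,"gripper": 255},
  {"dx": 0.1,"dy": -0.3,"dz": 0.6,"ax": 0,"ay": 0,"az": 0,"gripper": 255},
  {"dx": 0.15,"dy": -0.5,"dz": 0.6,"ax": 0,"ay": 0,"az": 0,"gripper": 255},
  {"dx": 0.2,"dy": -0.7,"dz": 0.6,"ax": 0,"ay": 0,"az": 0,"gripper": 255},
  {"dx": 0.25,"dy": -0.9,"dz": 0.6,"ax": 0,"ay": 0,"az": 0,"gripper": 255},
  {"dx": 0.3,"dy": -1,"dz": 0.6,"ax": 0,"ay": 0,"az": 0,"gripper": 255},
])

```text
t: 39.7
eef_pos: [0.5287, 0.1201, 0.1595]
ee_rot: [0.001, 0.707, 0.707, 0.001]
force: [-0.4, -0.1, -1.0]
opening: 0.0669
```

Call:
apply_moves([
  {"dx": 0.05,"dy": -0.2,"dz": 0,"ax": 0,"ay": 0,"az": 0,"gripper": 255},
  {"dx": 0.06,"dy": -0.4,"dz": 0,"ax": 0,"ay": 0,"az": 0,"gripper": 255},
  {"dx": 0.06,"dy": -0.6,"dz": 0,"ax": 0,"ay": 0,"az": 0,"gripper": 255},
  {"dx": 0.06,"dy": -0.8,"dz": 0,"ax": 0,"ay": 0,"az": 0,"gripper": 255},
  {"dx": 0.06,"dy": -0.92,"dz": 0,"ax": 0,"ay": 0,"az": 0,"gripper": 255},
  {"dx": 0.06,"dy": -0.95,"dz": 0,"ax": 0,"ay": 0,"az": 0,"gripper": 255},
  {"dx": 0.06,"dy": -0.95,"dz": 0,"ax": 0,"ay": 0,"az": 0,"gripper": 255},
])

```text
t: 40.4
eef_pos: [0.5407, -0.0707, 0.16]
ee_rot: [0.001, 0.708, 0.707, 0.001]
force: [0.1, 0.8, -0.9]
opening: 0.0671
```

```bash
python3 - <<'E'
from h import *
st();im=shot("side","b20");crop(im,180,120,330,280,3.7,"pics/b20.png")
E
```

```text
t 40.4 p [ 0.5407 -0.0707  0.16  ] yaw 89.93 zt [ 0.0028 -0.0005 -1.    ] F [ 0.0826  0.8    -0.9356] op 0.0671
```

View pics/b20.png

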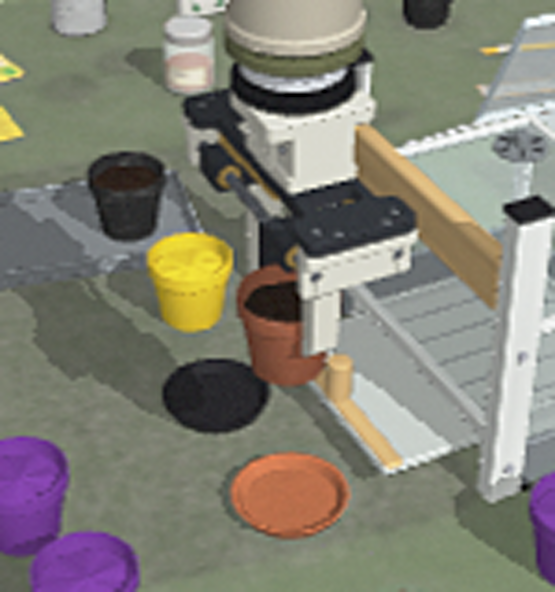

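Call:
apply_moves([
  {"dx": -0.003,"dy": -0.012,"dz": -0.2,"ax": 0,"ay": 0.003,"az": 0,"gripper": 255},
  {"dx": -0.003,"dy": -0.012,"dz": -0.4,"ax": 0,"ay": 0.003,"az": 0,"gripper": 255},
  {"dx": -0.003,"dy": -0.012,"dz": -0.52,"ax": 0,"ay": 0.003,"az": 0,"gripper": 255},
  {"dx": -0.003,"dy": -0.012,"dz": -0.57,"ax": 0,"ay": 0.003,"az": 0,"gripper": 255},
  {"dx": -0.003,"dy": -0.012,"dz": -0.595,"ax": 0,"ay": 0.003,"az": 0,"gripper": 255},
  {"dx": -0.003,"dy": -0.012,"dz": -0.606,"ax": 0,"ay": 0.003,"az": 0,"gripper": 255},
  {"dx": -0.003,"dy": -0.012,"dz": -0.609,"ax": 0,"ay": 0.003,"az": 0,"gripper": 255},
])

```text
t: 41.15
eef_pos: [0.5409, -0.0713, 0.0389]
ee_rot: [0.0, 0.707, 0.708, 0.0]
force: [-1.2, 0.3, -0.9]
opening: 0.0666
```

Call:
apply_moves([
  {"dx": -0.003,"dy": -0.005,"dz": -0.006,"ax": 0,"ay": 0,"az": 0,"gripper": 255},
  {"dx": -0.003,"dy": -0.005,"dz": -0.009,"ax": 0,"ay": 0,"az": 0,"gripper": 255},
  {"dx": -0.003,"dy": -0.005,"dz": -0.009,"ax": 0,"ay": 0,"az": 0,"gripper": 255},
])

```text
t: 41.45
eef_pos: [0.541, -0.0718, 0.0388]
ee_rot: [0.001, 0.707, 0.708, 0.001]
force: [-1.7, 2.7, 10.9]
opening: 0.0669
```

Contact. Release, rise, and go back toward the black pot.

Call:
apply_moves([
  {"dx": 0,"dy": 0,"dz": 0,"ax": 0,"ay": 0,"az": 0,"gripper": 0},
  {"dx": 0,"dy": 0,"dz": 0,"ax": 0,"ay": 0,"az": 0,"gripper": 0},
  {"dx": 0,"dy": 0,"dz": 0,"ax": 0,"ay": 0,"az": 0,"gripper": 0},
  {"dx": 0,"dy": 0,"dz": 0,"ax": 0,"ay": 0,"az": 0,"gripper": 0},
  {"dx": 0,"dy": 0,"dz": 0.15,"ax": 0,"ay": 0,"az": 0,"gripper": 0},
  {"dx": 0,"dy": 0,"dz": 0.35,"ax": 0,"ay": 0,"az": 0,"gripper": 0},
  {"dx": 0,"dy": 0,"dz": 0.6,"ax": 0,"ay": 0,"az": 0,"gripper": 0},
  {"dx": 0.02,"dy": 0.25,"dz": 0.6,"ax": 0,"ay": 0,"az": 0,"gripper": 0},
  {"dx": 0.04,"dy": 0.5,"dz": 0.6,"ax": 0,"ay": 0,"az": 0,"gripper": 0},
  {"dx": 0.06,"dy": 0.75,"dz": 0.6,"ax": 0,"ay": 0,"az": 0,"gripper": 0},
  {"dx": 0.08,"dy": 1,"dz": 0.6,"ax": 0,"ay": 0,"az": 0,"gripper": 0},
])

```text
t: 42.55
eef_pos: [0.5569, 0.129, 0.159]
ee_rot: [0.001, 0.707, 0.707, 0.002]
force: [0.7, 0.5, 0.9]
opening: 0.0931
```

Call:
apply_moves([
  {"dx": 0.03,"dy": 0.25,"dz": 0,"ax": 0,"ay": 0,"az": 0,"gripper": 0},
  {"dx": 0.05,"dy": 0.5,"dz": 0,"ax": 0,"ay": 0,"az": 0,"gripper": 0},
  {"dx": 0.05,"dy": 0.75,"dz": 0,"ax": 0,"ay": 0,"az": 0,"gripper": 0},
  {"dx": 0.05,"dy": 0.88,"dz": 0,"ax": 0,"ay": 0,"az": 0,"gripper": 0},
  {"dx": 0.05,"dy": 0.88,"dz": 0,"ax": 0,"ay": 0,"az": 0,"gripper": 0},
])

```text
t: 43.05
eef_pos: [0.5655, 0.3109, 0.1587]
ee_rot: [0.0, 0.705, 0.71, 0.002]
force: [-0.0, -0.5, 0.2]
opening: 0.0929
```

```bash
python3 - <<'E'
from h import *
st();im=shot("side","b21");crop(im,180,120,330,280,3.7,"pics/b21.png")
E
```

```text
t 43.05 p [0.5655 0.3109 0.1587] yaw 90.4 zt [ 0.0035  0.0032 -1.    ] F [-0.0486 -0.5043  0.1786] op 0.0929
```

View pics/b21.png

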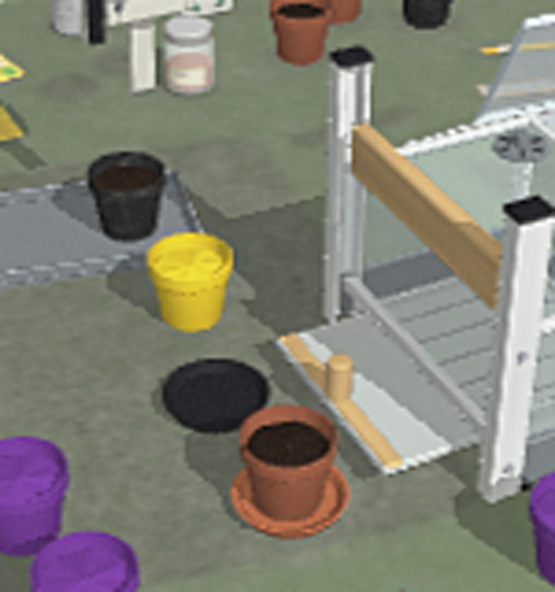

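Call:
apply_moves([
  {"dx": 0.005,"dy": -0.042,"dz": 0,"ax": -0.003,"ay": 0.003,"az": 0,"gripper": 0},
  {"dx": 0.005,"dy": -0.042,"dz": -0.2,"ax": -0.003,"ay": 0.003,"az": 0,"gripper": 0},
  {"dx": 0.005,"dy": -0.042,"dz": -0.4,"ax": -0.003,"ay": 0.003,"az": 0,"gripper": 0},
  {"dx": 0.005,"dy": -0.042,"dz": -0.6,"ax": -0.003,"ay": 0.003,"az": 0,"gripper": 0},
  {"dx": 0.005,"dy": -0.042,"dz": -0.606,"ax": -0.003,"ay": 0.003,"az": 0,"gripper": 0},
  {"dx": 0.005,"dy": -0.042,"dz": -0.606,"ax": -0.003,"ay": 0.003,"az": 0,"gripper": 255},
  {"dx": 0.005,"dy": -0.042,"dz": -0.606,"ax": -0.003,"ay": 0.003,"az": 0,"gripper": 255},
  {"dx": 0.005,"dy": -0.042,"dz": -0.606,"ax": -0.003,"ay": 0.003,"az": 0,"gripper": 255},
  {"dx": 0.005,"dy": -0.042,"dz": -0.606,"ax": -0.003,"ay": 0.003,"az": 0,"gripper": 255},
  {"dx": 0.005,"dy": -0.042,"dz": -0.606,"ax": -0.003,"ay": 0.003,"az": 0,"gripper": 255},
])

```text
t: 44.1
eef_pos: [0.5681, 0.2996, 0.0392]
ee_rot: [0.001, 0.706, 0.709, 0.001]
force: [-0.5, -1.0, 9.5]
opening: 0.067
```

Call:
apply_moves([
  {"dx": 0,"dy": 0,"dz": 0.15,"ax": 0,"ay": 0,"az": 0,"gripper": 255},
  {"dx": 0,"dy": 0,"dz": 0.35,"ax": 0,"ay": 0,"az": 0,"gripper": 255},
  {"dx": 0,"dy": 0,"dz": 0.55,"ax": 0,"ay": 0,"az": 0,"gripper": 255},
  {"dx": 0,"dy": -0.1,"dz": 0.6,"ax": 0,"ay": 0,"az": 0,"gripper": 255},
  {"dx": -0.03,"dy": -0.3,"dz": 0.6,"ax": 0,"ay": 0,"az": 0,"gripper": 255},
  {"dx": -0.06,"dy": -0.5,"dz": 0.6,"ax": 0,"ay": 0,"az": 0,"gripper": 255},
  {"dx": -0.09,"dy": -0.7,"dz": 0.6,"ax": 0,"ay": 0,"az": 0,"gripper": 255},
  {"dx": -0.12,"dy": -0.9,"dz": 0.6,"ax": 0,"ay": 0,"az": 0,"gripper": 255},
  {"dx": -0.12,"dy": -1,"dz": 0.6,"ax": 0,"ay": 0,"az": 0,"gripper": 255},
])

```text
t: 45.0
eef_pos: [0.543, 0.0954, 0.1598]
ee_rot: [0.002, 0.707, 0.708, -0.0]
force: [0.9, 0.1, -0.4]
opening: 0.0671
```

Call:
apply_moves([
  {"dx": 0,"dy": -0.12,"dz": 0,"ax": 0,"ay": 0,"az": 0,"gripper": 255},
  {"dx": 0,"dy": -0.2,"dz": 0,"ax": 0,"ay": 0,"az": 0,"gripper": 255},
  {"dx": 0,"dy": -0.222,"dz": 0,"ax": 0,"ay": 0,"az": 0,"gripper": 255},
  {"dx": 0,"dy": -0.222,"dz": -0.1,"ax": 0,"ay": 0,"az": 0,"gripper": 255},
  {"dx": 0,"dy": -0.222,"dz": -0.2,"ax": 0,"ay": 0,"az": 0,"gripper": 255},
  {"dx": 0,"dy": -0.222,"dz": -0.3,"ax": 0,"ay": 0,"az": 0,"gripper": 255},
])

```text
t: 45.6
eef_pos: [0.5434, 0.0525, 0.0995]
ee_rot: [0.002, 0.706, 0.708, 0.001]
force: [0.7, -0.5, -0.9]
opening: 0.0667
```

```bash
python3 - <<'E'
from h import *
st()
E
```

```text
t 45.6 p [0.5434 0.0525 0.0995] yaw 90.14 zt [ 0.0036 -0.0019 -1.    ] F [ 0.657  -0.505  -0.8932] op 0.0667
```

Call:
apply_moves([
  {"dx": -0.003,"dy": -0.01,"dz": -0.12,"ax": 0.002,"ay": 0.003,"az": 0,"gripper": 255},
  {"dx": -0.003,"dy": -0.01,"dz": -0.22,"ax": 0.002,"ay": 0.003,"az": 0,"gripper": 255},
  {"dx": -0.003,"dy": -0.01,"dz": -0.27,"ax": 0.002,"ay": 0.003,"az": 0,"gripper": 255},
  {"dx": -0.003,"dy": -0.01,"dz": -0.295,"ax": 0.002,"ay": 0.003,"az": 0,"gripper": 255},
  {"dx": -0.003,"dy": -0.01,"dz": -0.304,"ax": 0.002,"ay": 0.003,"az": 0,"gripper": 255},
  {"dx": -0.003,"dy": -0.01,"dz": -0.31,"ax": 0.002,"ay": 0.003,"az": 0,"gripper": 255},
  {"dx": -0.003,"dy": -0.01,"dz": -0.31,"ax": 0.002,"ay": 0.003,"az": 0,"gripper": 255},
])

```text
t: 46.3
eef_pos: [0.5429, 0.0515, 0.039]
ee_rot: [0.0, 0.706, 0.708, 0.001]
force: [-1.4, 1.7, 8.6]
opening: 0.0665
```

Contact (8.6 N). Release, rise and retreat.

Call:
apply_moves([
  {"dx": 0,"dy": 0,"dz": 0,"ax": 0,"ay": 0,"az": 0,"gripper": 0},
  {"dx": 0,"dy": 0,"dz": 0,"ax": 0,"ay": 0,"az": 0,"gripper": 0},
  {"dx": 0,"dy": 0,"dz": 0,"ax": 0,"ay": 0,"az": 0,"gripper": 0},
  {"dx": 0,"dy": 0,"dz": 0,"ax": 0,"ay": 0,"az": 0,"gripper": 0},
  {"dx": 0,"dy": 0,"dz": 0.15,"ax": 0,"ay": 0,"az": 0,"gripper": 0},
  {"dx": 0,"dy": 0,"dz": 0.35,"ax": 0,"ay": 0,"az": 0,"gripper": 0},
  {"dx": 0,"dy": 0,"dz": 0.6,"ax": 0,"ay": 0,"az": 0,"gripper": 0},
  {"dx": 0,"dy": 0,"dz": 0.8,"ax": 0,"ay": 0,"az": 0,"gripper": 0},
  {"dx": -0.1,"dy": 0.25,"dz": 0.8,"ax": 0,"ay": 0,"az": 0,"gripper": 0},
  {"dx": -0.2,"dy": 0.5,"dz": 0.8,"ax": 0,"ay": 0,"az": 0,"gripper": 0},
  {"dx": -0.3,"dy": 0.75,"dz": 0.8,"ax": 0,"ay": 0,"az": 0,"gripper": 0},
  {"dx": -0.3,"dy": 1,"dz": 0.8,"ax": 0,"ay": 0,"az": 0,"gripper": 0},
])

```text
t: 47.5
eef_pos: [0.4817, 0.2414, 0.1993]
ee_rot: [0.0, 0.706, 0.708, 0.0]
force: [0.8, 0.9, 0.3]
opening: 0.0932
```

Call:
apply_moves([
  {"dx": -0.1,"dy": 0.25,"dz": 0,"ax": 0,"ay": 0,"az": 0,"gripper": 0},
  {"dx": -0.1,"dy": 0.5,"dz": 0,"ax": 0,"ay": 0,"az": 0,"gripper": 0},
  {"dx": -0.1,"dy": 0.75,"dz": 0,"ax": 0,"ay": 0,"az": 0,"gripper": 0},
  {"dx": -0.1,"dy": 1,"dz": 0,"ax": 0,"ay": 0,"az": 0,"gripper": 0},
  {"dx": -0.1,"dy": 1,"dz": 0,"ax": 0,"ay": 0,"az": 0,"gripper": 0},
  {"dx": -0.1,"dy": 1,"dz": 0,"ax": 0,"ay": 0,"az": 0,"gripper": 0},
])

```text
t: 48.1
eef_pos: [0.4608, 0.4426, 0.1986]
ee_rot: [0.0, 0.705, 0.709, -0.0]
force: [-1.1, -1.4, 1.1]
opening: 0.0928
```

```bash
python3 - <<'E'
from h import *
st();im=shot("side","b22");cv2.imwrite("pics/b22.png",cv2.resize(im[100:,150:],None,fx=2.1,fy=2.1,interpolation=2));im=shot("top","b22");crop(im,120,70,420,280,2.6,"pics/b22t.png")
E
```

```text
t 48.1 p [0.4608 0.4426 0.1986] yaw 90.31 zt [ 0.0002 -0.0003 -1.    ] F [-1.0798 -1.3875  1.1119] op 0.0928
```

View pics/b22.png

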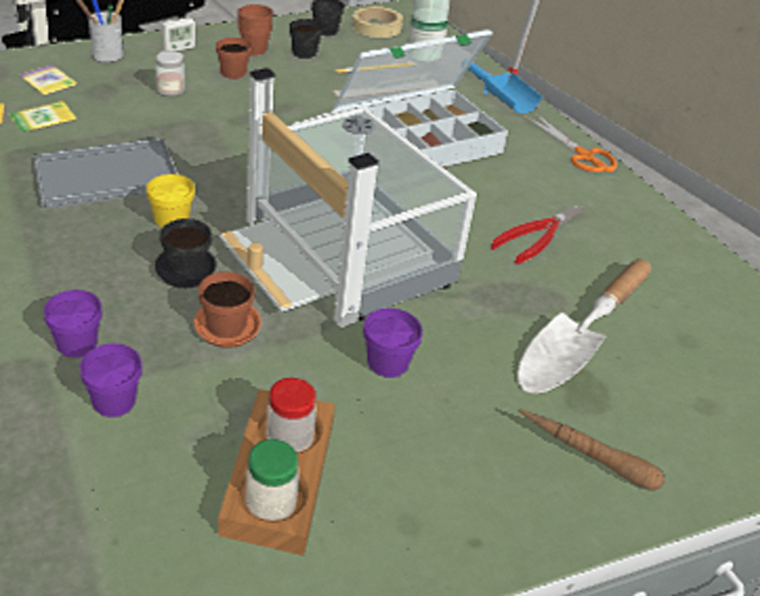

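View pics/b22t.png

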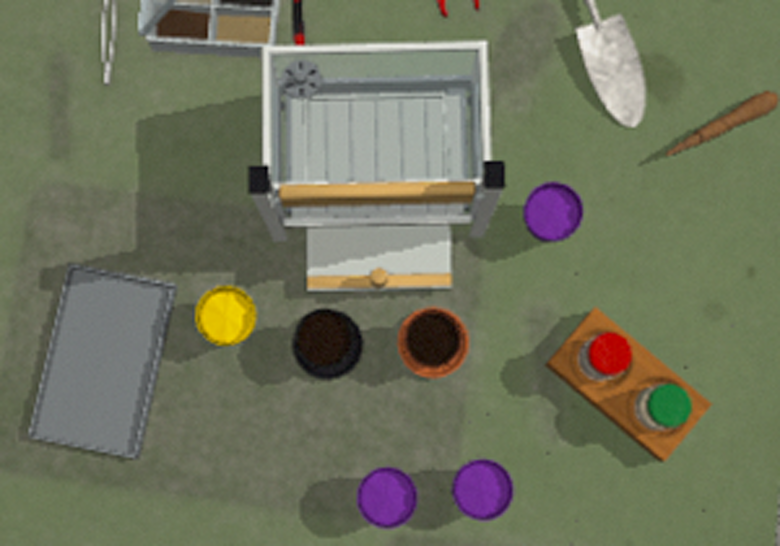

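```bash
python3 - <<'E'
from h import *
for n,(x,y) in(("side",(271,219)),("top",(265,176))):
    a=cv2.imread(f"pics/{n}0_raw.png",0);b=cv2.imread(f"pics/{n}_b22_raw.png",0)
    p=a[y-8:y+8,x-8:x+8];r=cv2.matchTemplate(b[y-14:y+14,x-14:x+14],p,cv2.TM_CCOEFF_NORMED);i=np.unravel_index(r.argmax(),r.shape);print(n,i,r.max(), np.abs(a[y-8:y+8,x-8:x+8].astype(int)-b[y-8:y+8,x-8:x+8]).mean())
im=cv2.imread("pics/side_b22_raw.png");crop(im,215,195,285,270,7,"pics/b22c.png")
E
```

```text
side (np.int64(6), np.int64(6)) 0.99861693 1.125
top (np.int64(6), np.int64(6)) 0.9992672 2.13671875
```

View pics/b22c.png

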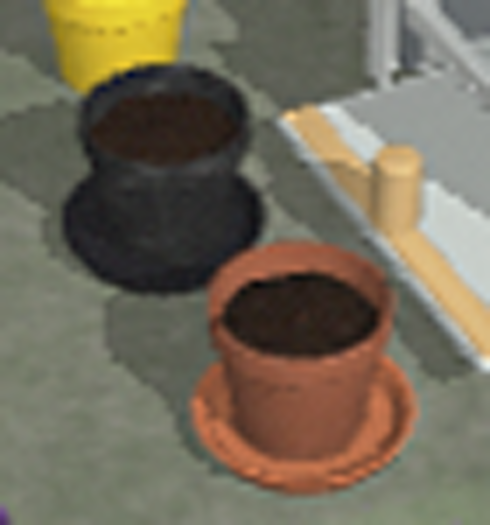

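The knob is at the same pixels as at the start (zero shift in both views), and both pots stand flat in their own saucers. Handing in.

```bash
python3 -c "
from cell import arm
print(arm.close_job())"
```

```text
the job is handed in; nothing more can be done
None
```

I finished the job and handed it in at about 48 s of the 141 s allowed. I stood both pots in the grey side tray, raised the sash about 98 mm and drew the tray out. I then set the red-lidded jar in the free rack hole, pushed the tray home, lowered the sash, and put each pot back in its own saucer.

What the last checks showed:
- **Jars:** the red-lidded jar is upright in its hole, and the green-lidded jar is still in place.
- **Tray:** pushing met a 10 N stop. The knob is at the same pixels as at the start in both views.
- **Sash:** lowering met a 23 N stop. The rail top measured 191 mm above the bench against an expected 192 mm.
- **Pots:** both stand flat in their own saucers, and the look-alike pots are untouched.

The checks disagreed slightly in two places. Adding up the arm's moves put the closed rail about 5 mm lower than the picture and the stop did, probably because my first estimate of how far the sash was open was off. The two-view knob fix before handing in had a 2.5 mm residual, about the calibration error. No check failed.

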